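Stack a gearhead in its nest and check it with the drop gauge

TASK

Build up the square gearhead in the build nest: first the body, then every spacer in the tilt-out bin (tip the bin forward on its bottom pivot to get at them), then the cover with its round boss upward, each lying flat and square on the one below, between the four corner posts. Then stand the drop gauge upright on the tops of the corner posts, centred over the stack, so that its sprung foot rests on the cover's boss and reads the stack height, and leave it standing there; also shut the bin again, and do not disturb the relay, the tape measure and the spanner lying about.

Things in the scene. Friction and masses are not known exactly. Their poses are not given: they have to be found in the camera images.
- nest: fixed build nest: aluminium plate 120 x 106 x 12 mm with four dark L-shaped corner posts, 62 mm tall, round a 60 mm square pocket (sides along x, y). Post walls are 10 mm thick, flared 3.5 mm over the top 7 mm inside; each reaches 13 mm along a side from the corner, leaving 34 mm open for a finger in the middle of every side. Origin: centre of the plate's underside, z up; post tops at z = 74 mm
- nest_seat (a point): centre of the pocket floor (top of the base plate), 12 mm above the nest's origin
- gear_body: gearhead body, aluminium block 56 x 56 x 20 mm, a round recess with a short shaft end in its top (nothing stands above the top), two dark grooves round its sides; about 0.17 kg. Origin: centre of its underside, z up. Stands loose on the bench. Quarter turns make no difference
- spacer_1: spacer: flat square steel plate 56 x 56 x 8 mm with a 36 mm round hole, 0.06 kg, same both ways up. Origin: centre of the side that starts underneath. Two or three spacers are present, in one ragged pile on the bin's floor; they may slide forward against its front wall as it tilts
- spacer_2: second spacer, same as spacer_1; may be absent
- spacer_3: third spacer, same as spacer_1; may be absent
- cover: cover: square aluminium flange 56 x 56 x 8 mm with a round boss 36 mm across and 6 mm high on top (14 mm in all), about 0.085 kg. Origin: centre of the flange's underside, z up. Lies loose on the bench, boss up. Quarter turns make no difference
- gauge: drop gauge, loose, about 0.42 kg: square steel plate 92 x 92 x 10 mm; on its middle a grey readout head 30 (x) x 38 (y) mm, to take it by, up to z = 56 mm; a sprung foot below the plate; a thin stem out of the head's top, up to z = 90 mm when the foot is pushed in. Origin: centre of the plate's underside, z up. Parked upright on the bench with the foot pushed in
- gauge_foot (a joint): how far the foot is pushed up into the gauge, m: 0 hanging free, 26 mm below the plate; 0.026 level with the plate's underside, as parked. A weak spring (0.5 to 1.2 N) pushes it down. On the nest it reads 0.014 or 0.022 on a stack with 2 or 3 spacers
- gauge_tip (a point): centre of the flat end of the gauge's foot, 12 mm across
- bin_housing: fixed grey sheet-metal housing of the tilt-out bin, 109 x 192 mm, 130 mm high, open to the front (-x). Origin: on the bench below the middle of the bin's pivot line, x to the back, z up; it reaches from x = -12 to 97 mm and its roof covers the bin from x = 22 mm to the back
- bin (a joint): tilt of the red bin about its bottom pivot, rad: 0 shut, 0.5 tipped out to the stop, top towards the robot, floor rising to the back. Friction keeps it where it is left; 2 to 5 N at the handle move it. At tilt t the bin's axes in the housing's frame are x = (cos t, 0, sin t), y = (0, 1, 0), z = (-sin t, 0, cos t)
- bin_pivot (a point): middle of the bin's pivot line (along the housing's y), 60 mm above the bench. From here, in the bin's axes: floor's inside at z = 3 mm, front wall's inside at x = -22 mm and top at z = 60 mm, back wall (12 mm high) at x = 83 mm, side walls at y = -86 and 86 mm, 46 mm high (60 at the front)
- bin_handle (a point): middle of the bin's handle: a level round steel bar 10 mm thick, 90 mm long, along the housing's y, on two stays at y = -40 and 40 mm. In the bin's axes it lies at x = -68 mm, z = 56 mm from the pivot, 43 mm in front of the front wall
- relay: blue relay, 34 x 24 x 32 mm, a bystander
- tape_measure: yellow tape measure, 62 x 78 x 36 mm, a bystander
- spanner: small open-ended spanner, 144 mm long, a bystander lying flat

How it is judged:
By the outcome, as a careful person would: the job done as asked, in the order asked, and still so for the second after the job is handed in, with the robot touching nothing.
Of spacer_2, spacer_3 only 1 to 2 are there at a start; the rules pass over those that are not, and their reading is None.
At some moment in a run one of gear_body, cover may be knocked a few centimetres aside while the robot is not near it.
Once in a run the grip may slacken for a moment while it holds something.
It also fails if it takes over 208 s, if anything falls off the work surface, if the arm or the gripper's body presses on something with over 40 N, if the wrist force passes 120 N, or if a joint passes its speed limit or range.

ROBOT

A 6-joint arm with a two-finger parallel gripper is mounted at the origin on a cart in front of the work surface, level with it; the furniture and walls round the work are solid. World frame = base frame: x ahead of the robot, y to its left, z up, the work surface at z = 0. Lengths are in m, angles in rad, forces in N, time in s.
With the tool pointing down it reaches from about 0.3 to 0.75 m from the base axis. Payload 8.5 kg.
Tool frame: the origin (TCP) lies at the very end of the fingers, on their centre line; the grasp point (between the pads) lies 19 mm behind it (env.grip_point_offset is the distance from the TCP to the grasp point, in m); z points along the fingers, y is the line along which they close (so a half turn about z gives the same grasp; the last joint's range is limited). The gripper opens to 85 mm and grips with 20 to 120 N. Pads are 22 mm wide; open, the fingers measure 114 mm over their backs; the gripper's body (76 mm by 85 mm) begins 54 mm behind the grasp point. The pads swing forward as they close: fully open they stand 13 mm farther back than shut.
Start: joints at [0.962, 0.381, 1.297, -0, 1.464, -0.215], TCP at [0.211, 0.508, 0.231] pointing down, gripper open.
Joint ranges: [-3.11, 3.11], [-0.89, 2.33], [0.22, 2.48], [-1.42, 4.56], [0.17, 2.85], [-2.88, 2.88]. Speed limits (rad/s): [2.39, 2.39, 3.14, 3.14, 3.14, 3.14].

INTERFACE

Orientations are given as a unit quaternion [w, x, y, z].
In Python, from bench import observe, grab_frame, camera_params, ticket, env gives the robot as it stands.
- The arm moves only by the tool carry_out, never from a script. Its argument "rows" is text: rows parted by semicolons, each of 7 numbers parted by spaces: the opening, from 0 (shut) to 1 (fully open), then the shift along the tool's x, y, z in cm, then the turn, a rotation vector about the tool's x, y, z in degrees. A call has 1 to 8 rows; each row shifts and turns the commanded pose from where the row before left it, along the tool's axes as they then stand; what a row does not reach is not made up. A row lasts 1/8 s, in which the tool goes at most 62.5 mm and 10.7 degrees, less where a joint would pass 70% of its speed; a pose out of reach is approached as far as the arm can. A call with a gripper value outside its range is refused whole. The fingers move at their own pace and stop on an object; "newtons" is the grip in N (left out, the last holds). Time passes only in rows, so rows that do not move let the fingers close. It gives the time, the measured TCP pose, the force, the opening and the grip force at its end, in the units of the state.
- observe(): the state, without advancing time (a new reading comes with each control period).
- grab_frame(name): name is "scene" or "top" or "wrist"; returns the picture (480x640x3 uint8, blue, green, red); there is no depth.
- camera_params(name): a dict with "K" (3x3 intrinsics, pixels), "world_to_cam" (4x4, takes a point from world to camera coordinates). Camera axes: x right, y up, looking along -z (the intrinsics and any distortion apply to the point x, -y, -z); pixel columns grow to the right and rows downward; lengths in m; the calibration is good to about 2 mm. A picture is of the moment at which its call begins: read the wrist's pose just before it. camera_params takes no time and is no camera call; for the wrist camera it gives the pose at the moment of the call.
- ticket.job_done(): hands the job in; it is judged then, once.
The state is a dict: "t": time; "q": joint angles; "joint_velocities": joint speeds; "joint_torque": joint torques, N m; "tool_pos": TCP position; "eef_rot": TCP orientation; "ft_force": force on the tool from outside, world axes, zero at the start; "ft_torque": the same for the moment, N m; "gripper_width": finger opening in m; "grasp_force": force on a finger pad.
Only numpy, scipy, OpenCV 4.12 (cv2) and the standard library are available. Lean on these libraries where they do the work, as an engineer would, in place of code of your own. Each camera call takes 0.05 s, during which the arm holds its last target. There are 200 camera calls.

## Working session

There is one attempt and no reset: what is moved stays moved. The work goes in short steps, Python scripts to look and compute and a tool call to move; the robot and the scene stay as the last step left them, time stands still between calls to the robot, and variables do not carry over. Pictures are saved under pics/ and viewed, at most 14 in all, crops included, and the job is handed in when it is done.

Besides the shell and the picture viewer there is one more tool, called as name(argument=value, ...) on one line, values as JSON. carry_out: Moves the arm, as the interface text tells. Its arguments: {"type":"object","properties":{"rows":{"type":"string"},"newtons":{"type":"number"}},"required":["rows"]}

```bash
ls; mkdir -p pics
python3 - <<'E'
from bench import observe, grab_frame, camera_params, ticket, env
import cv2, numpy as np
np.set_printoptions(precision=4,suppress=True)
for n in ("scene","top"):
    p=camera_params(n); print(n,p["K"].tolist(),p["world_to_cam"], p.keys())
    cv2.imwrite(f"pics/{n}0.png",grab_frame(n))
s=observe(); print({k:(np.round(v,3).tolist()) for k,v in s.items()}, env.grip_point_offset)
E
```

```text
pics
scene [[547.0303335947119, 0.0, 311.4379345994774], [0.0, 547.0303335947119, 240.74193606107278], [0.0, 0.0, 1.0]] [[ 0.6618 -0.7497  0.0023 -0.2059]
 [ 0.5794  0.5134  0.633  -0.4675]
 [-0.4758 -0.4176  0.7741 -0.727 ]
 [ 0.      0.      0.      1.    ]] dict_keys(['K', 'world_to_cam'])
top [[435.9996961200047, 0.0, 316.83698428235795], [0.0, 435.9996961200047, 243.8129801997156], [0.0, 0.0, 1.0]] [[-0.0291 -0.9993  0.024   0.213 ]
 [ 0.9942 -0.0265  0.1044 -0.5347]
 [-0.1037  0.0269  0.9943 -0.8903]
 [ 0.      0.      0.      1.    ]] dict_keys(['K', 'world_to_cam'])
{'t': 0.1, 'q': [0.962, 0.381, 1.298, -0.0, 1.464, -0.215], 'joint_velocities': [-0.001, -0.001, -0.002, -0.002, -0.001, -0.001], 'joint_torque': [0.004, -44.922, -23.166, -0.0, 0.004, -0.0], 'tool_pos': [0.211, 0.508, 0.231], 'eef_rot': [-0.0, 0.196, 0.981, -0.001], 'ft_force': [0.252, -0.77, -0.409], 'ft_torque': [0.015, 0.01, 0.004], 'grasp_force': 0.0, 'gripper_width': 0.085} 0.0187
```

View pics/top0.png

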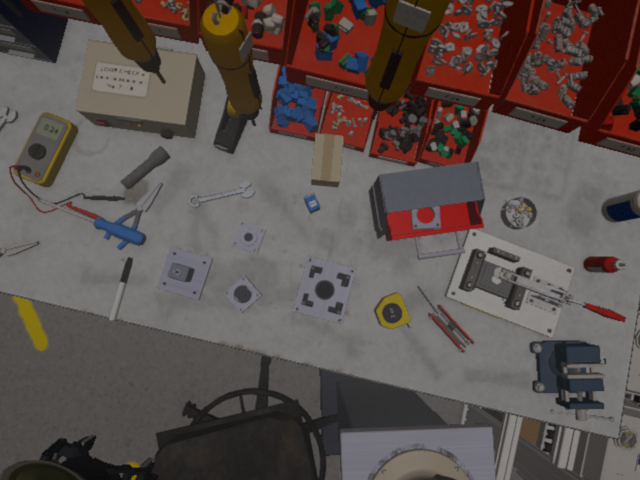

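View pics/scene0.png

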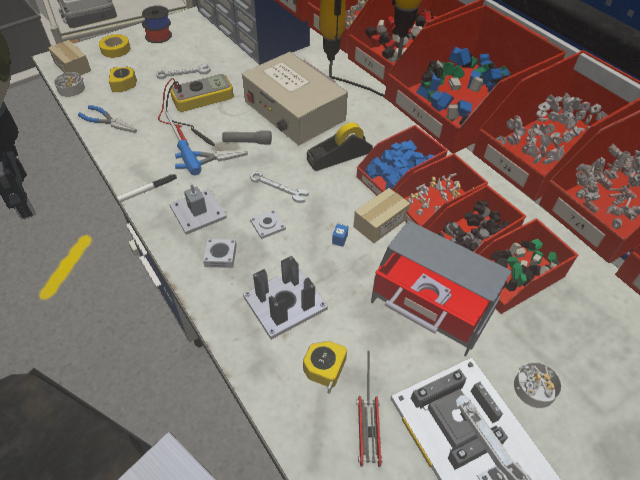

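Top view: gauge about (186,272), a square part at (243,293), another at (248,236), nest (325,290), tape (393,310), relay (312,202), bin (430,205) with its handle at (440,245). I'll zoom in for corners.

Run:
```python
import cv2, numpy as np
a=cv2.imread("pics/top0.png")[215:330,155:360]; b=cv2.imread("pics/scene0.png")[165:345,160:400]
a=cv2.resize(a,None,fx=2.9,fy=2.9,interpolation=cv2.INTER_CUBIC);b=cv2.resize(b,(360,270),interpolation=cv2.INTER_CUBIC)
c=cv2.imread("pics/top0.png")[155:260,360:500]; c=cv2.resize(c,None,fx=2.5,fy=2.5,interpolation=cv2.INTER_CUBIC)
o=np.zeros((600,800,3),np.uint8); o[:a.shape[0],:a.shape[1]]=a; o[335:335+262,:350]=c[:262,:350]; o[335:600,400:760]=b[:265]
cv2.imwrite("pics/z1.png",o)
```

```text
(no output)
```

View pics/z1.png

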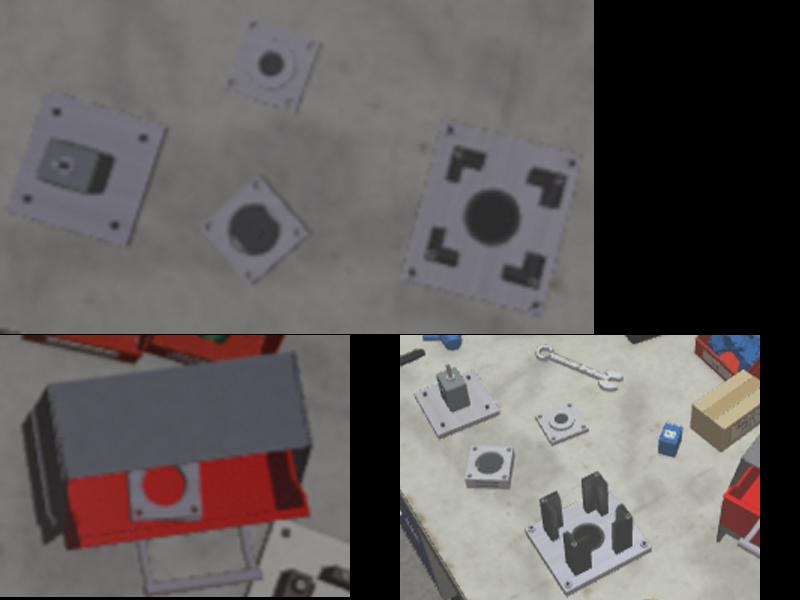

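Zoom shows: the part at top-view (243,293) has a recess, so it is the body. (248,236) carries the boss, so it is the cover. The nest has four L posts, and one spacer is visible in the bin at roughly (426,217).

```bash
cat > h.py <<'E'
from bench import observe, grab_frame, camera_params, ticket, env
import cv2, numpy as np
from scipy.spatial.transform import Rotation as R
np.set_printoptions(precision=4,suppress=True)
def cast(p,uv,z):
    "pixels -> world points on plane height z"
    uv=np.atleast_2d(np.asarray(uv,float)); W=np.array(p["world_to_cam"]); K=np.array(p["K"])
    d=np.c_[(uv[:,0]-K[0,2])/K[0,0],-(uv[:,1]-K[1,2])/K[1,1],-np.ones(len(uv))]@W[:3,:3]
    o=-W[:3,:3].T@W[:3,3]
    return o+d*((z-o[2])/d[:,2])[:,None]
def proj(p,X):
    W=np.array(p["world_to_cam"]);K=np.array(p["K"]);c=np.atleast_2d(X)@W[:3,:3].T+W[:3,3]
    return np.c_[K[0,2]+K[0,0]*c[:,0]/-c[:,2],K[1,2]+K[1,1]*c[:,1]/c[:,2]]
def rect(p,cnt,z):
    "contour -> metric rectangle: centre, sizes, yaw(deg, mod 90)"
    w=cast(p,cnt.reshape(-1,2),z)[:,:2].astype(np.float32)
    (c,s,a)=cv2.minAreaRect(w*1000); return np.array(c)/1000,np.round(s,1),round(a,1)
def blob(m,near,amin=60):
    "contour of the mask blob whose centroid is nearest the pixel"
    cs,_=cv2.findContours(m.astype(np.uint8),cv2.RETR_EXTERNAL,cv2.CHAIN_APPROX_NONE)
    cs=[cv2.convexHull(c) for c in cs if cv2.contourArea(c)>amin]
    return min(cs,key=lambda c:np.linalg.norm(c.reshape(-1,2).mean(0)-near))
def alu(im):
    f=cv2.GaussianBlur(im,(3,3),0).astype(int); return ((f[:,:,0]-f[:,:,1]>4)&(f[:,:,1]>60))
def st():
    s=observe(); r=R.from_quat(np.array(s["eef_rot"])[[1,2,3,0]])
    return s,np.array(s["tool_pos"]),r
def go(pos,ydir_deg,rot=None):
    "shift (tool axes cm) and turn (deg) to TCP pos with tool down and closing line at ydir_deg in world"
    s,p,r=st(); M=r.as_matrix()
    if rot is None:
        best=None
        for a in (ydir_deg,ydir_deg+180):
            y=np.array([np.cos(np.radians(a)),np.sin(np.radians(a)),0]);z=np.array([0,0,-1.]);T=np.c_[np.cross(y,z),y,z]
            v=R.from_matrix(M.T@T).as_rotvec(degrees=True)
            if best is None or np.linalg.norm(v)<np.linalg.norm(best): best=v
        v=best
    else: v=R.from_matrix(M.T@rot).as_rotvec(degrees=True)
    print("shift cm",np.round(M.T@(np.array(pos)-p)*100,2),"turn",np.round(v,1),"| q",np.round(s["q"],2),"tcp",p)
E
python3 - <<'E'
from h import *
im=cv2.imread("pics/top0.png");p=camera_params("top");m=alu(im)
cv2.imwrite("pics/m.png",m*255)
for n,uv,z in(("nest",(325,290),.012),("body",(243,293),.02),("cover",(248,236),.008),("gauge",(186,272),.01)):
    c=blob(m,uv); print(n,c.reshape(-1,2).mean(0),rect(p,c,z))
f=im.astype(int)
# posts dark
d=(f.max(2)<60).astype(np.uint8); d[:, :300]=0;d[:,352:]=0;d[:260]=0;d[322:]=0
n,l,s,c=cv2.connectedComponentsWithStats(d)
for i in range(1,n):
    if s[i,4]>20: print("dark",s[i],c[i],cast(p,c[i],.012))
# gauge head
# bin housing roof corners and handle, from zoom
z=lambda x,y:(360+x/2.5,155+(y-335)/2.5)
print("roof",cast(p,[z(48,386),z(294,353),z(311,446),z(70,479)],.13))
print("handle ends",cast(p,[z(152,589),z(257,573)],.116))
print("spacer corners",cast(p,[z(131,470),z(200,462),z(199,516),z(133,521)],.08), "relay",cast(p,(312,202),.03),"tape",cast(p,(393,310),.03),"spanner",cast(p,[(193,201),(254,187)],.0))
s2=cv2.imread("pics/scene0.png");p2=camera_params("scene");m2=alu(s2)
for n,uv,z in(("nest",(285,302),.012),("body",(220,250),.02),("cover",(268,222),.008),("gauge",(195,212),.01)):
    c=blob(m2,uv); print("scene",n,c.reshape(-1,2).mean(0),rect(p2,c,z))
E
```

```text
nest [325.     290.2381] (array([0.4449, 0.1848]), array([104.5, 117.9]), 73.5)
body [243.8125 292.5625] (array([0.4409, 0.3554]), array([56.4, 55.9]), 38.9)
cover [250.0526 237.1053] (array([0.5607, 0.3429]), array([55.7, 55.6]), 67.9)
gauge [183.0526 272.5789] (array([0.4885, 0.4785]), array([91.4, 91.2]), 71.3)
dark [310 267  12  10  59] [315.1525 270.7966] [[0.4845 0.2029 0.012 ]]
dark [338 274  11  12  79] [343.4177 278.9873] [[0.4655 0.1436 0.012 ]]
dark [316 281  18  18 238] [324.2731 289.4664] [[0.4447 0.1848 0.012 ]]
dark [303 294  10  13  55] [306.9455 300.5455] [[0.4226 0.2219 0.012 ]]
dark [329 303  14  10  74] [335.7838 308.    ] [[0.4052 0.1618 0.012 ]]
roof [[ 0.6568  0.0788  0.13  ]
 [ 0.6783 -0.1113  0.13  ]
 [ 0.6058 -0.1194  0.13  ]
 [ 0.585   0.0653  0.13  ]]
handle ends [[ 0.5014  0.0041  0.116 ]
 [ 0.5114 -0.077   0.116 ]]
spacer corners [[ 0.5997  0.0062  0.08  ]
 [ 0.6048 -0.0498  0.08  ]
 [ 0.5612 -0.0464  0.08  ]
 [ 0.5585  0.0067  0.08  ]] relay [[0.6289 0.2058 0.03  ]] tape [[0.3984 0.0449 0.03  ]] spanner [[0.6435 0.4629 0.    ]
 [0.6713 0.3308 0.    ]]
scene nest [283.6842 305.1053] (array([0.4438, 0.1821]), array([103.1, 117.8]), 72.9)
scene body [195.5294 210.8235] (array([0.4825, 0.4683]), array([84.9, 86.6]), 71.1)
scene cover [340.125  234.6875] (array([0.6351, 0.2101]), array([57.2, 30.4]), 23.2)
scene gauge [195.5294 210.8235] (array([0.4876, 0.4765]), array([86. , 87.6]), 71.1)[ WARN:0@0.031] global loadsave.cpp:1063 imwrite_ Unsupported depth image for selected encoder is fallbacked to CV_8U.
```

Measured sizes match the spec: nest 104.5x118, body 56.4x55.9, cover 55.7x55.6, gauge 91. The bin yaw is about 6.5° and its pivot is about (0.5735,-0.0295); the handle measures (0.506,-0.037) against the same value predicted. Next is the body.

Run:
```python
from h import *
go([.441,.3554,.12],38.9)
```

```text
shift cm [-27.1   -5.22  11.08] turn [-0.1  0.  28.5] | q [ 0.96  0.38  1.3  -0.    1.46 -0.22] tcp [0.2109 0.5077 0.2308]
```

carry_out(rows="1 -4.52 -0.87 1.3 0 0 0;1 -4.52 -0.87 1.3 0 0 0;1 -4.52 -0.87 1.3 0 0 0;1 -4.52 -0.87 1.3 0 0 0;1 -4.52 -0.87 1.3 0 0 0;1 -4.5 -0.87 1.3 0 0 0;1 0 0 0 0 0 9.5;1 0 0 0 0 0 9.5", newtons=40)

```text
t: 1.1
tool_pos: [0.4416, 0.3551, 0.1526]
eef_rot: [-0.001, 0.358, 0.934, -0.001]
ft_force: [-0.5, -0.2, -0.1]
gripper_width: 0.0855
grasp_force: 0.0
```

carry_out(rows="1 0 0 0 0 0 9.5;1 0 0 0 0 0 0;1 0 0 0 0 0 0")

```text
t: 1.48
tool_pos: [0.4412, 0.3557, 0.1532]
eef_rot: [-0.0, 0.43, 0.903, -0.0]
ft_force: [-0.2, 0.3, 0.5]
gripper_width: 0.0854
grasp_force: 0.0
```

Run:
```python
from h import *
go([.441,.3554,.12],38.9)
p=camera_params("wrist");im=grab_frame("wrist");cv2.imwrite("pics/w1.png",im);print(p["K"],p["world_to_cam"])
print(proj(p,[[.441,.3554,.02]]))
t=camera_params("top");it=grab_frame("top");c=blob(alu(it),proj(t,[[.441,.3554,.02]])[0]);print("top body",rect(t,c,.02))
```

```text
shift cm [-0.01 -0.03  3.32] turn [-0.  -0.   0.2] | q [ 0.47  0.48  1.38 -0.    1.29 -0.21] tcp [0.4412 0.3557 0.1532]
[[417.4977   0.     318.5613]
 [  0.     417.4977 239.8731]
 [  0.       0.       1.    ]] [[ 0.7761  0.6305  0.0007 -0.5667]
 [-0.6075  0.748  -0.2674  0.0152]
 [-0.1691  0.2071  0.9636 -0.3017]
 [ 0.      0.      0.      1.    ]]
[[318.1797 228.4228]]
top body (array([0.5592, 0.3414]), array([54.7, 54.3]), 68.4)
```

View pics/w1.png

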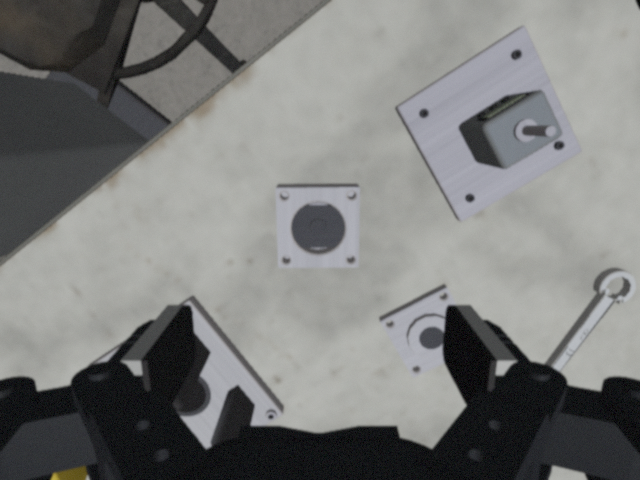

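The body sits square at (318,228) in the wrist view, exactly where predicted. Gauge, cover and nest edges are also in view. Descend.

carry_out(rows="1 0 0 4 0 0 0;1 0 0 4 0 0 0;1 0 0 4 0 0 0;1 0 0 1.5 0 0 0;1 0 0 0.8 0 0 0;1 0 0 0.5 0 0 0;1 0 0 0 0 0 0")

```text
t: 2.45
tool_pos: [0.4416, 0.3559, 0.0059]
eef_rot: [0.0, 0.431, 0.902, 0.0]
ft_force: [0.4, -0.0, 0.8]
gripper_width: 0.0857
grasp_force: 0.0
```

carry_out(rows="0 0 0 0 0 0 0;0 0 0 0 0 0 0;0 0 0 0 0 0 0;0 0 0 0 0 0 0;0 0 0 0 0 0 0;0 0 0 0 0 0 0", newtons=60)

```text
t: 3.2
tool_pos: [0.4415, 0.3559, 0.0063]
eef_rot: [0.0, 0.431, 0.902, 0.0]
ft_force: [-0.3, -1.1, 5.8]
gripper_width: 0.0543
grasp_force: 63.9
```

carry_out(rows="0 0 0 -1 0 0 0;0 0 0 -3 0 0 0;0 0 0 -5 0 0 0;0 0 0 -5 0 0 0;0 0 0 0 0 0 0")

```text
t: 3.82
tool_pos: [0.4425, 0.3565, 0.1495]
eef_rot: [0.002, 0.431, 0.902, 0.003]
ft_force: [0.6, -0.3, -2.9]
gripper_width: 0.0541
grasp_force: 64.1
```

Run:
```python
from h import *
go([.4447,.1845,.146],73.5)
```

```text
shift cm [-13.51 -10.65   0.29] turn [  0.4   0.2 -34.6] | q [ 0.47  0.48  1.38  0.    1.27 -0.21] tcp [0.4425 0.3565 0.1495]
```

carry_out(rows="0 -3.4 -2.6 0 0 0 0;0 -3.4 -2.7 0 0 0 0;0 -3.4 -2.7 0 0 0 0;0 -3.3 -2.6 0 0 0 0;0 0 0 0 0 0 -8.6;0 0 0 0 0 0 -8.6;0 0 0 0 0 0 -8.7;0 0 0 0 0 0 -8.7")

```text
t: 4.82
tool_pos: [0.443, 0.1839, 0.1445]
eef_rot: [-0.001, 0.141, 0.99, -0.0]
ft_force: [-0.2, 0.4, -2.3]
gripper_width: 0.0539
grasp_force: 64.1
```

carry_out(rows="0 0 0 0 0 0 0;0 0 0 0 0 0 0")

```text
t: 5.08
tool_pos: [0.4434, 0.184, 0.145]
eef_rot: [-0.0, 0.145, 0.989, -0.0]
ft_force: [0.2, 0.3, -1.8]
gripper_width: 0.0546
grasp_force: 64.1
```

Run:
```python
from h import *
go([.4447,.1845,.10],73.5)
p=camera_params("wrist");im=grab_frame("wrist");cv2.imwrite("pics/w2.png",im)
import math
a=math.radians(-16.5);c,s=math.cos(a),math.sin(a);Rz=np.array([[c,-s],[s,c]])
for n,L in(("plate",[(x,y) for x in(-.06,.06) for y in(-.053,.053)]),):
    X=np.c_[np.array(L)@Rz.T+[.4447,.1845],np.full(4,.012)];print(n,proj(p,X))
X=np.c_[np.array([(x,y) for x in(-.04,.04) for y in(-.04,.04)])@Rz.T+[.4447,.1845],np.full(4,.074)];uv=proj(p,X);print("post outer",uv)
for u in uv: cv2.circle(im,(int(u[0]),int(u[1])),4,(0,0,255),1)
cv2.imwrite("pics/w2.png",im)
```

```text
shift cm [-0.12  0.08  4.5 ] turn [-0.  -0.  -0.1] | q [ 0.15  0.35  1.63  0.    1.17 -1.13] tcp [0.4434 0.184  0.145 ]
plate [[236.5449 139.3225]
 [402.0302 138.8481]
 [245.7878 311.2752]
 [393.5626 310.8977]]
post outer [[241.1796 183.7915]
 [397.9732 183.3547]
 [248.6303 326.2086]
 [391.1303 325.8484]]
```

View pics/w2.png

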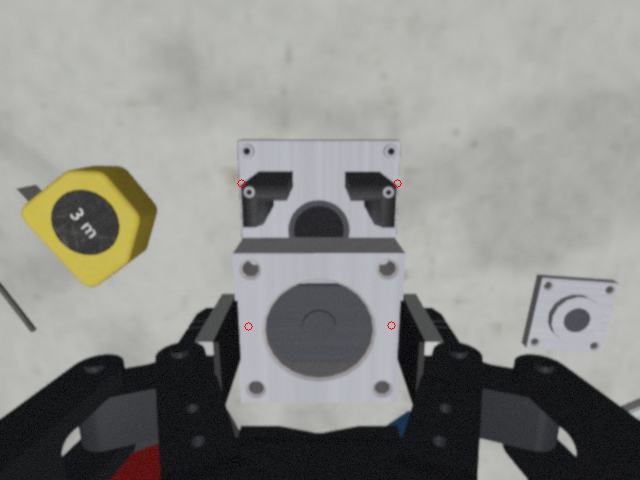

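Plate edges at (237,140) and (400,140) match the prediction within 1 px. Now a check of where the held body sits.

Run:
```python
from h import *
p=camera_params("wrist")
w=cast(p,[(234,252),(404,252),(398,402),(242,402)],.1588);print(w,w.mean(0))
print(rect(p,np.array([(234,252),(404,252),(398,402),(242,402)]),.1588))
```

```text
[[0.4084 0.1664 0.1588]
 [0.4241 0.2187 0.1588]
 [0.478  0.2035 0.1588]
 [0.4621 0.1501 0.1588]] [0.4432 0.1847 0.1588]
(array([0.4432, 0.1849]), array([55.7, 56.1]), 73.4)
```

carry_out(rows="0 -0.13 0.02 3 0 0 0;0 0 0 3 0 0 0;0 0 0 1 0 0 0;0 0 0 1 0 0 0;0 0 0 0 0 0 0")

```text
t: 5.75
tool_pos: [0.445, 0.1839, 0.0654]
eef_rot: [-0.0, 0.143, 0.99, -0.0]
ft_force: [-0.4, -1.5, -1.9]
gripper_width: 0.0545
grasp_force: 64.1
```

carry_out(rows="0 0 0 1 0 0 0;0 0 0 1.3 0 0 0;0 0 0 1 0 0 0;0 0 0 0.6 0 0 0;0 0 0 0 0 0 0")

```text
t: 6.38
tool_pos: [0.4448, 0.1839, 0.0259]
eef_rot: [-0.0, 0.143, 0.99, -0.0]
ft_force: [0.8, 0.1, -1.7]
gripper_width: 0.0544
grasp_force: 64.2
```

carry_out(rows="0 0 0 0.4 0 0 0;0 0 0 0.35 0 0 0;0 0 0 0 0 0 0")

```text
t: 6.75
tool_pos: [0.4449, 0.1839, 0.0187]
eef_rot: [-0.0, 0.143, 0.99, -0.0]
ft_force: [0.3, -0.7, -1.4]
gripper_width: 0.0541
grasp_force: 64.2
```

carry_out(rows="0.9 0 0 0 0 0 0;0.9 0 0 0 0 0 0;0.9 0 0 0 0 0 0;0.9 0 0 -2 0 0 0;0.9 0 0 -4 0 0 0;0.9 0 0 -5 0 0 0;0.9 0 0 -5 0 0 0;0.9 0 0 0 0 0 0")

```text
t: 7.75
tool_pos: [0.4463, 0.1842, 0.1822]
eef_rot: [0.004, 0.143, 0.99, 0.001]
ft_force: [0.3, -0.1, -0.3]
gripper_width: 0.0769
grasp_force: 0.0
```

Run:
```python
from h import *
a=np.radians(6.5);x=np.array([np.cos(a),np.sin(a)]);h=np.array([.5735,-.0295])-.068*x
print(h); go([h[0],h[1],.18],6.5)
p=camera_params("wrist");im=grab_frame("wrist");cv2.imwrite("pics/w3.png",im)
t=camera_params("top");it=grab_frame("top");cv2.imwrite("pics/t3.png",it)
```

```text
[ 0.5059 -0.0372]
shift cm [-11.99 -19.54   0.24] turn [ 0.4  0.2 67. ] | q [ 0.15  0.31  1.57  0.    1.26 -1.14] tcp [0.4463 0.1842 0.1822]
```

View pics/w3.png

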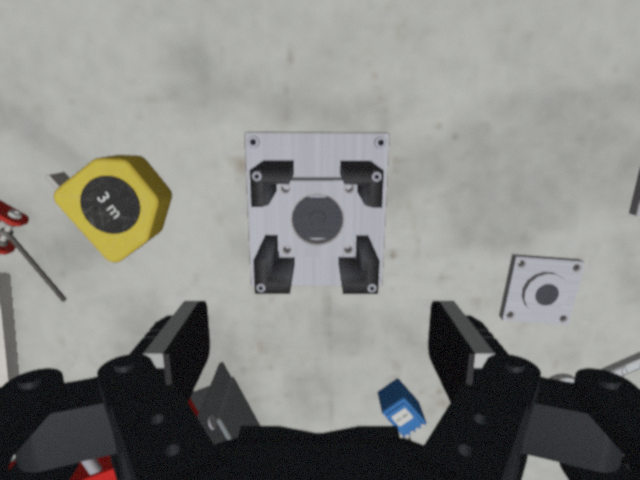

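Body seated square between the posts in the wrist view, recess at (317,219). Now go to the bin handle.

carry_out(rows="0.4 -2.4 -3.9 0 0 0 0;0.4 -2.4 -3.9 0 0 0 0;0.4 -2.4 -3.9 0 0 0 0;0.4 -2.4 -3.9 0 0 0 0;0.4 -2.4 -3.9 0 0 0 0;0.4 0 0 0 0 0 9.6;0.4 0 0 0 0 0 9.6;0.4 0 0 0 0 0 9.6")

```text
t: 8.85
tool_pos: [0.5041, -0.0371, 0.1769]
eef_rot: [-0.002, 0.388, 0.922, -0.0]
ft_force: [-0.1, 0.0, -0.4]
gripper_width: 0.0339
grasp_force: 0.0
```

carry_out(rows="0.4 0 0 0 0 0 9.6;0.4 0 0 0 0 0 9.6;0.4 0 0 0 0 0 9.6;0.4 0 0 0 0 0 9.4;0.4 0 0 0 0 0 0;0.4 0 0 0 0 0 0")

```text
t: 9.6
tool_pos: [0.5045, -0.037, 0.178]
eef_rot: [-0.001, 0.664, 0.747, -0.0]
ft_force: [-0.5, -0.4, -0.4]
gripper_width: 0.0342
grasp_force: 0.0
```

Run:
```python
from h import *
go([.5059,-.0372,.10],6.5)
p=camera_params("wrist");im=grab_frame("wrist");cv2.imwrite("pics/w4.png",im)
print(proj(p,[[.5059,-.0372,.116]]))
```

```text
shift cm [-0.04  0.15  7.8 ] turn [-0.1 -0.   0.2] | q [-0.31  0.35  1.51 -0.    1.28 -0.42] tcp [ 0.5045 -0.037   0.178 ]
[[322.1083 262.0452]]
```

View pics/w4.png

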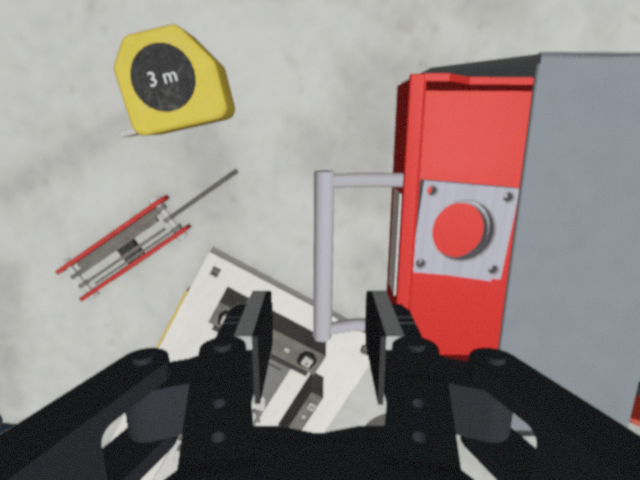

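Handle bar at column 323, rows 172–340; predicted mid (322,262). Spacer pile is near the front wall. Grip the bar and tip the bin along the arc.

carry_out(rows="0.4 0 0.15 3 0 0 0;0.4 0 0 3 0 0 0;0.4 0 0 1.4 0 0 0;0.4 0 0 0.5 0 0 0;0 0 0 0 0 0 0;0 0 0 0 0 0 0;0 0 0 0 0 0 0;0 0 0 0 0 0 0", newtons=30)

```text
t: 10.65
tool_pos: [0.5065, -0.0371, 0.1004]
eef_rot: [0.001, 0.666, 0.746, 0.0]
ft_force: [-1.1, 0.1, 3.5]
gripper_width: 0.0087
grasp_force: 29.6
```

carry_out(rows="0 0 -0.32 0.44 0 0 0;0 0 -0.32 0.45 0 0 0;0 0 -0.27 0.48 0 0 0;0 0 -0.26 0.48 0 0 0;0 0 0 0 0 0 0")

```text
t: 11.28
tool_pos: [0.4949, -0.0384, 0.081]
eef_rot: [0.0, 0.666, 0.746, 0.0]
ft_force: [4.6, -1.1, -1.4]
gripper_width: 0.0088
grasp_force: 29.9
```

carry_out(rows="0 0 -0.2 0.51 0 0 0;0 0 -0.2 0.52 0 0 0;0 0 -0.14 0.53 0 0 0;0 0 -0.13 0.53 0 0 0;0 0 0 0.1 0 0 0;0 0 0 0 0 0 0")

```text
t: 12.02
tool_pos: [0.4882, -0.0391, 0.0599]
eef_rot: [0.001, 0.666, 0.746, 0.0]
ft_force: [2.4, 0.9, 10.1]
gripper_width: 0.0089
grasp_force: 31.0
```

carry_out(rows="0.35 0 0 0 0 0 0;0.35 0 0 0 0 0 0;0.35 0 0 -1 0 0 0;0.35 0 0 -3 0 0 0;0.35 0 0 -5 0 0 0;0.35 0 0 -5 0 0 0;0.35 0 -2 -3 0 0 0;0.35 0 0 0 0 0 0")

```text
t: 13.02
tool_pos: [0.4679, -0.0414, 0.2317]
eef_rot: [0.002, 0.666, 0.746, 0.001]
ft_force: [-1.0, -0.5, -0.0]
gripper_width: 0.0297
grasp_force: 0.0
```

Run:
```python
from h import *
print(st()[1])
p=camera_params("wrist");im=grab_frame("wrist")
t=camera_params("top");it=grab_frame("top");cv2.imwrite("pics/t5.png",it);sc=grab_frame("scene");cv2.imwrite("pics/s5.png",sc);cv2.imwrite("pics/w5.png",im)
o=np.zeros((600,800,3),np.uint8);o[:360,:480]=cv2.resize(im,(480,360))
c=cv2.resize(it[155:265,360:500],None,fx=2.2,fy=2.2,interpolation=cv2.INTER_CUBIC);o[:c.shape[0],485:485+c.shape[1]]=c
c=cv2.resize(sc[220:360,350:530],None,fx=1.7,fy=1.7,interpolation=cv2.INTER_CUBIC);o[362:600,0:c.shape[1]]=c[:238]
cv2.imwrite("pics/z5.png",o)
```

```text
[ 0.4679 -0.0414  0.2317]
```

View pics/z5.png

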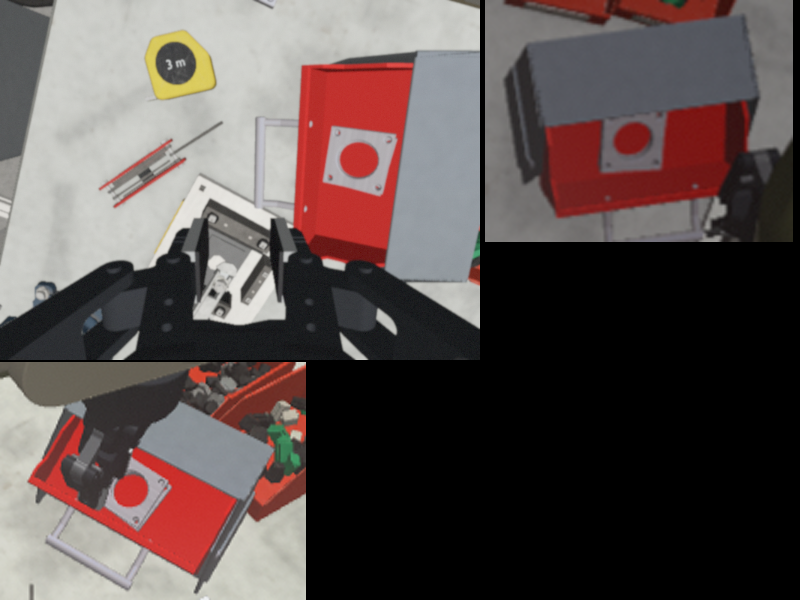

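Bin is tipped. The top spacer shows in the wrist picture with full-scale corners near (447,169), (528,183), (512,260) and (433,245), a little off the front wall. Measuring it in the bin frame.

```bash
cat >> h.py <<'E'
def binframe(t=.5,yaw=6.5,piv=(.5735,-.0295)):
    a=np.radians(yaw);B=np.array([[np.cos(a),-np.sin(a),0],[np.sin(a),np.cos(a),0],[0,0,1]])
    c,s=np.cos(t),np.sin(t);T=np.c_[(c,0,s),(0,1,0),(-s,0,c)]
    return B@T,np.array([*piv,.06])
def castb(p,uv,zb,t=.5):
    "pixels -> bin-frame points on plane zb"
    F,o=binframe(t);W=np.array(p["world_to_cam"]);Q=W.copy();M=np.eye(4);M[:3,:3]=F;M[:3,3]=o;Q=W@M
    return cast(dict(K=p["K"],world_to_cam=Q),uv,zb)
def rectb(p,cnt,zb,t=.5):
    w=castb(p,cnt.reshape(-1,2),zb,t)[:,:2].astype(np.float32);(c,s,a)=cv2.minAreaRect(w*1000);return np.round(c,1),np.round(s,1),round(a,1)
E
python3 - <<'E'
from h import *
im=cv2.imread("pics/w5.png").astype(int);p=camera_params("wrist")
m=(im[:,:,0]>90)&(im[:,:,1]>90)&(im[:,:,2]<im[:,:,1]*1.35); m[:150]=0;m[280:]=0;m[:,:425]=0;m[:,540:]=0
m=cv2.morphologyEx(m.astype(np.uint8),cv2.MORPH_OPEN,np.ones((5,5)))
c=blob(m,(480,214),500);print(c.reshape(-1,2).min(0),c.reshape(-1,2).max(0),cv2.boxPoints(cv2.minAreaRect(c)))
for z in(.011,.019,.027):print(z,rectb(p,c,z))
t=camera_params("top");it=cv2.imread("pics/t5.png").astype(int)
m=(it[:,:,0]>70)&(it[:,:,1]>70)&(it[:,:,2]<it[:,:,1]*1.4);m[:206]=0;m[236:]=0;m[:,:408]=0;m[:,445:]=0
c=blob(m,(426,219),100);print(c.reshape(-1,2).min(0),c.reshape(-1,2).max(0))
for z in(.011,.019,.027):print(z,rectb(t,c,z))
# front wall top inner edge & handle check
print(castb(p,[(405,92),(402,340)],.06), castb(p,[(350,157),(344,277)],.056))
E
```

```text
[431 169] [528 259] [[429.1351 247.1892]
 [442.8919 164.6487]
 [529.4865 179.0811]
 [515.7297 261.6216]]
0.011 (array([13.5,  6.5]), array([58.9, 58.2]), 85.0)
0.019 (array([14.6,  8.1]), array([57.4, 56.7]), 85.0)
0.027 (array([15.7,  9.7]), array([55.9, 55.2]), 85.0)
[408 206] [441 232]
0.011 (array([14.7, 12.4]), array([68.6, 56.2]), 83.7)
0.019 (array([17.8, 14.9]), array([67.9, 55.6]), 83.7)
0.027 (array([21. , 17.4]), array([67.2, 55.1]), 83.7)
[[-0.0284  0.0875  0.06  ]
 [-0.0211 -0.0798  0.06  ]] [[-0.0663  0.0467  0.056 ]
 [-0.0693 -0.042   0.056 ]]
```

```bash
cat >> h.py <<'E'
def gobin(xb,yb,zb,ang,t=.5):
    "to TCP at bin-frame point, tool along -z_bin, closing line at ang (deg) in the bin's xy"
    F,o=binframe(t);a=np.radians(ang);y=np.array([np.cos(a),np.sin(a),0]);z=np.array([0,0,-1.])
    T=F@np.c_[np.cross(y,z),y,z];P=o+F@np.array([xb,yb,zb])
    s,p,r=st();print("target",P,"now in bin",F.T@(p-o)*1000);go(P,0,T)
    print("shift in target axes",np.round(T.T@(P-p)*100,2))
E
python3 - <<'E'
from h import *
gobin(.0157,.0097,.11,85)
E
```

```text
target [ 0.5337 -0.0243  0.1641] now in bin [-12.4855   0.3389 198.7945]
shift cm [0.93 6.74 6.43] turn [-23.2 -21.3 -83.1] | q [-0.34  0.24  1.51  0.    1.39 -0.45] tcp [ 0.4679 -0.0412  0.2285]
shift in target axes [-2.73  1.18  8.88]
```

carry_out(rows="1 0 0 0 -2.58 -2.37 -9.23;1 0 0 0 -2.58 -2.37 -9.23;1 0 0 0 -2.58 -2.37 -9.23;1 0 0 0 -2.58 -2.37 -9.23;1 0 0 0 -2.58 -2.37 -9.23;1 0 0 0 -2.58 -2.37 -9.23;1 0 0 0 -2.58 -2.37 -9.23;1 0 0 0 -2.58 -2.37 -9.23")

```text
t: 14.18
tool_pos: [0.4679, -0.041, 0.2281]
eef_rot: [0.224, 0.067, 0.972, 0.023]
ft_force: [0.2, -0.0, 0.0]
gripper_width: 0.0852
grasp_force: 0.0
```

carry_out(rows="1 0 0 0 -2.58 -2.37 -9.23;1 -1.4 0.6 4 0 0 0;1 -1.35 0.58 4 0 0 0;1 0 0 0 0 0 0;1 0 0 0 0 0 0")

```text
t: 14.8
tool_pos: [0.5297, -0.0247, 0.1724]
eef_rot: [0.246, -0.013, 0.969, 0.025]
ft_force: [0.7, -0.6, -0.4]
gripper_width: 0.0854
grasp_force: 0.0
```

Run:
```python
from h import *
p=camera_params("wrist");im=grab_frame("wrist");cv2.imwrite("pics/w6.png",im)
gobin(.0157,.0097,.11,85)
F,o=binframe()
for z in(.019,.027):print(z,proj(p,[o+F@np.array(v) for v in((.0157,.0097,z),)]))
```

```text
target [ 0.5337 -0.0243  0.1641] now in bin [ 16.4546   9.5544 119.8519]
shift cm [0.08 0.01 0.99] turn [-0.   0.1  0. ] | q [-0.39  0.24  1.81  0.38  0.68 -2.23] tcp [ 0.5297 -0.0249  0.1731]
shift in target axes [0.08 0.01 0.99]
0.019 [[317.8578 240.4615]]
0.027 [[317.8402 244.1515]]
```

View pics/w6.png

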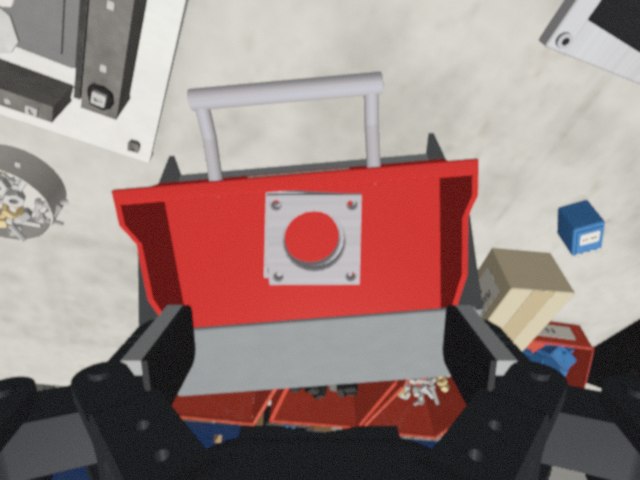

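Top spacer centre at about (314,239), corners (265,194)–(361,285), sides nearly square to the image. Lower spacers peek out by about 1–2 px at left.

Run:
```python
from h import *
im=cv2.imread("pics/w6.png").astype(int);p=camera_params("wrist")
m=(im[:,:,0]>90)&(im[:,:,1]>90)&(im[:,:,2]<im[:,:,1]*1.35); m[:185]=0;m[298:]=0;m[:,:250]=0;m[:,380:]=0
m=cv2.morphologyEx(m.astype(np.uint8),cv2.MORPH_OPEN,np.ones((5,5)))
c=blob(m,(314,239),500);print(c.reshape(-1,2).min(0),c.reshape(-1,2).max(0))
for z in(.011,.019,.027):
    print(z,rectb(p,c,z)); h=castb(p,c.reshape(-1,2),z)
    X=castb(p,[(283,239),(346,239)],z);print("hole w",np.linalg.norm(X[0]-X[1]))
    print(castb(p,[(265,194),(361,194),(360,285),(268,285)],z)*1000)
```

```text
[264 191] [360 284]
0.011 (array([17.2,  5.3]), array([60.9, 60.2]), 85.0)
hole w 0.03931509877707287
[[-13.3861 -20.1426  11.    ]
 [ -8.3358  37.7924  11.    ]
 [ 50.5559  33.6334  11.    ]
 [ 45.4158 -25.3823  11.    ]]
0.019 (array([15. ,  5.6]), array([59. , 58.3]), 85.0)
hole w 0.03806219924484904
[[-14.6115 -18.9952  19.    ]
 [ -9.7222  37.0935  19.    ]
 [ 47.2927  33.0671  19.    ]
 [ 42.3165 -24.068   19.    ]]
0.027 (array([12.8,  5.9]), array([57. , 56.3]), 85.0)
hole w 0.03680929971262521
[[-15.8369 -17.8479  27.    ]
 [-11.1086  36.3946  27.    ]
 [ 44.0296  32.5007  27.    ]
 [ 39.2171 -22.7536  27.    ]]
```

carry_out(rows="1 0.23 -0.27 3 0 0 0;1 0 0 3 0 0 0;1 0 0 2.5 0 0 0;1 0 0 1.3 0 0 0;1 0 0 0.5 0 0 0;1 0 0 0 0 0 0")

```text
t: 15.6
tool_pos: [0.5774, -0.0221, 0.082]
eef_rot: [0.247, -0.013, 0.968, 0.025]
ft_force: [-0.4, -0.4, 0.1]
gripper_width: 0.0852
grasp_force: 0.0
```

carry_out(rows="0 0 0 0 0 0 0;0 0 0 0 0 0 0;0 0 0 0 0 0 0;0 0 0 0 0 0 0;0 0 0 0 0 0 0", newtons=40)

```text
t: 16.23
tool_pos: [0.5783, -0.0227, 0.0831]
eef_rot: [0.249, -0.013, 0.968, 0.024]
ft_force: [-2.8, -2.3, 10.3]
gripper_width: 0.0001
grasp_force: 5.3
```

Run:
```python
from h import *
gobin(.014,.007,.017,85)
```

```text
target [ 0.5768 -0.0221  0.0816] now in bin [15.9515  6.257  17.6637]
shift cm [0.2  0.06 0.07] turn [-0.1  0.3  0.1] | q [-0.34  0.46  1.81  0.49  0.46 -2.33] tcp [ 0.5783 -0.0227  0.0831]
shift in target axes [0.2  0.06 0.07]
```

The fingers closed above the pile, so it must be two spacers. Back off and look again.

carry_out(rows="0 0 0 -2 0 0 0;0.5 0 0 -3 0 0 0;1 0 0 -3 0 0 0;1 0 0 -2.5 0 0 0;1 0 0 0 0 0 0;1 0 0 0 0 0 0")

```text
t: 16.98
tool_pos: [0.5272, -0.0276, 0.173]
eef_rot: [0.247, -0.013, 0.969, 0.025]
ft_force: [-0.7, 0.6, 1.3]
gripper_width: 0.0851
grasp_force: 0.0
```

Run:
```python
from h import *
p=camera_params("wrist");im=grab_frame("wrist");cv2.imwrite("pics/w7.png",im);im=im.astype(int)
gobin(.015,.0056,.0085,85)
m=(im[:,:,0]>90)&(im[:,:,1]>90)&(im[:,:,2]<im[:,:,1]*1.35); m[:190]=0;m[298:]=0;m[:,:250]=0;m[:,380:]=0
m=cv2.morphologyEx(m.astype(np.uint8),cv2.MORPH_OPEN,np.ones((5,5)))
c=blob(m,(314,239),500);print(c.reshape(-1,2).min(0),c.reshape(-1,2).max(0))
for z in(.011,.019,.027):print(z,rectb(p,c,z))
cv2.imwrite("pics/z7.png",cv2.resize(cv2.imread("pics/w7.png")[170:310,220:420],(800,560),interpolation=cv2.INTER_CUBIC))
```

```text
target [ 0.5819 -0.0229  0.0747] now in bin [ 13.8038   7.1633 120.8409]
shift cm [-0.12 -0.15 11.23] turn [0.  0.1 0. ] | q [-0.4   0.24  1.82  0.38  0.68 -2.24] tcp [ 0.5272 -0.0276  0.1727]
shift in target axes [-0.13 -0.15 11.23]
[270 204] [365 285]
0.011 (array([19.6,  5.7]), array([60.1, 53.1]), 85.0)
0.019 (array([17.3,  5.9]), array([58.2, 51.5]), 85.0)
0.027 (array([14.9,  6.2]), array([56.3, 49.8]), 85.0)
```

View pics/z7.png

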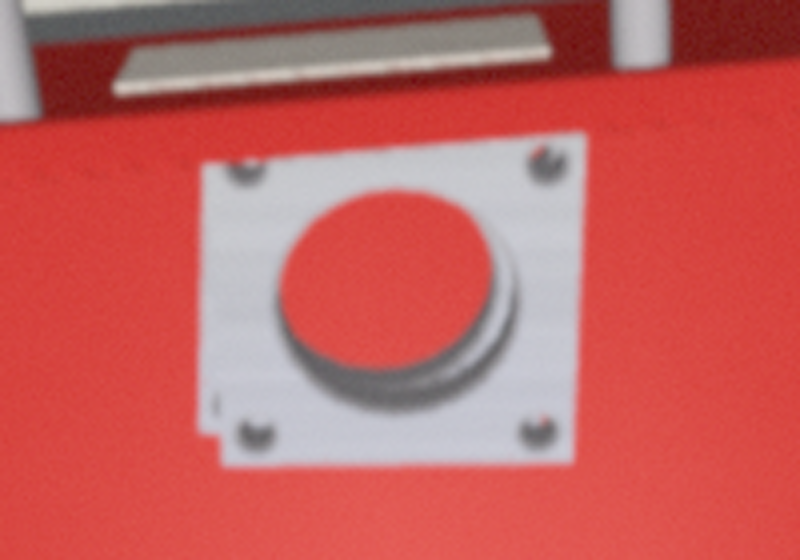

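The pile's front edge is now cut off by the front wall at crop row ~150. The lower spacer peeks out ~5 px at left. My press may have tilted the bin back a bit, so I'll check the tilt from the handle pixels.

Run:
```python
from h import *
p=camera_params("wrist");W=np.array(p["world_to_cam"])
for t in(.3,.35,.4,.45,.5):
    F,o=binframe(t); q=lambda L:proj(p,[o+F@np.array(v)/1000 for v in L]).round(0).tolist()
    print(t,"handle",q([(-68,42.3,56),(-68,47.3,56),(-68,-42.7,56)]),"wall top",q([(-22,88,60),(-22,-84,60)]),"back",q([(83,0,3)]))
for n in("w6","w7"):
    im=cv2.imread(f"pics/{n}.png").astype(int)
    for u in (230,290,350):
        col=im[:230,u]; r=(col[:,2]>1.5*col[:,1])&(col[:,2]>60); print(n,u,"first red",np.where(r)[0][:1], "dark-red->bright",np.where((col[:,2]>180)&r)[0][:1])
    g=im[40:150,250:330].mean(1).mean(1);print(np.round(g[::4]))
cv2.imwrite("pics/z8.png",np.hstack([cv2.imread(f"pics/w{n}.png")[50:330,110:490] for n in(6,7)]))
```

```text
0.3 handle [[383.0, 115.0], [394.0, 114.0], [194.0, 132.0]] wall top [[480.0, 205.0], [130.0, 235.0]] back [[316.0, 319.0]]
0.35 handle [[381.0, 107.0], [392.0, 106.0], [195.0, 124.0]] wall top [[479.0, 198.0], [130.0, 228.0]] back [[317.0, 322.0]]
0.4 handle [[380.0, 100.0], [391.0, 99.0], [196.0, 117.0]] wall top [[479.0, 192.0], [129.0, 222.0]] back [[317.0, 326.0]]
0.45 handle [[379.0, 94.0], [390.0, 93.0], [197.0, 110.0]] wall top [[478.0, 185.0], [128.0, 215.0]] back [[317.0, 329.0]]
0.5 handle [[378.0, 88.0], [388.0, 87.0], [198.0, 104.0]] wall top [[477.0, 178.0], [128.0, 209.0]] back [[316.0, 331.0]]
w6 230 first red [177] dark-red->bright [181]
w6 290 first red [174] dark-red->bright [176]
w6 350 first red [167] dark-red->bright [171]
[209. 209. 208. 208. 208. 208. 207. 206. 205. 197. 164. 157. 184. 197.
 199. 190. 195. 200. 201. 201. 201. 201. 200. 199. 199. 199. 199. 200.]
w7 230 first red [181] dark-red->bright [201]
w7 290 first red [176] dark-red->bright [196]
w7 350 first red [171] dark-red->bright [191]
[207. 207. 207. 206. 206. 206. 205. 204. 204. 203. 203. 202. 203. 203.
 199. 166. 147. 174. 192. 197. 190. 193. 198. 197. 197. 196. 197. 198.]
```

View pics/z8.png

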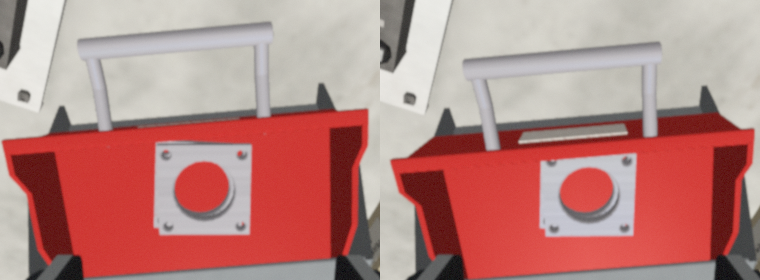

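The comparison confirms it: wall and handle shifted by about 20 px, so the bin tilted back. I'll calibrate this tilted view against the fixed roof edge and relay.

Run:
```python
from h import *
p=camera_params("wrist");im=cv2.imread("pics/w7.png");f=im.astype(int)
print("pred roof mid",proj(p,[[.5954,-.027,.13]]),"relay",proj(p,[[.629,.206,.032]]))
# relay top
b=(f[:,:,0]>1.6*f[:,:,2])&(f[:,:,0]>90);b[:150]=0;b[300:]=0;b[:,:500]=0
c=blob(b,(580,228),100);print("relay seen",cv2.boundingRect(c))
for u in(260,318,380):
    col=f[:,u];r=np.where((col[:,2]>1.5*col[:,1])&(col[:,2]>60))[0];r=r[r<350];print(u,"last red",r[-1],cast(p,(u,r[-1]),.13))
t=camera_params("top");it=grab_frame("top");cv2.imwrite("pics/t8.png",it)
tt=it.astype(int);b=(tt[:,:,0]>1.5*tt[:,:,2])&(tt[:,:,0]>60);b[:190]=0;b[215:]=0;b[:,:300]=0;b[:,325:]=0
c=blob(b,(312,202),20);print("top relay",rect(t,c,.032))
F,o=binframe(.48);print("TCP->bin .48",F.T@(st()[1]-o))
```

```text
pred roof mid [[311.3282 323.9615]] relay [[592.6717 242.7459]]
relay seen (560, 203, 46, 53)
260 last red 324 [[ 0.5948 -0.0555  0.13  ]]
318 last red 320 [[ 0.5917 -0.0234  0.13  ]]
380 last red 315 [[0.5878 0.0107 0.13  ]]
top relay (array([0.6268, 0.2061]), array([31.5, 22.7]), 24.6)
TCP->bin .48 [0.0113 0.0072 0.121 ]
```

carry_out(rows="0 4 -0.6 0 0 0 0;0 4.1 -0.6 0 0 0 0;0 0 0 3 0 0 0;0 0 0 1.5 0 0 0;0 0 0 0.6 0 0 0;0 0 0 0 0 0 0")

```text
t: 17.82
tool_pos: [0.4809, -0.0378, 0.0891]
eef_rot: [0.247, -0.013, 0.969, 0.025]
ft_force: [-0.1, 0.2, 1.1]
gripper_width: 0.0002
grasp_force: 0.0
```

Run:
```python
from h import *
gobin(-.068,.002,.061,85);print(st()[0]["ft_force"])
```

```text
target [ 0.4849 -0.0376  0.0809] now in bin [-67.596    2.2359  70.0708]
shift cm [ 0.04 -0.03  0.91] turn [0.  0.1 0. ] | q [-0.47  0.33  2.05  0.69  0.43 -2.66] tcp [ 0.4809 -0.0378  0.0891]
shift in target axes [ 0.04 -0.03  0.91]
[-0.089   0.2001  1.1089]
```

carry_out(rows="0 0 0 0.3 0 0 0;0 0 0 0.3 0 0 0;0 0 0 0.3 0 0 0;0 0 0 0 0 0 0")

```text
t: 18.32
tool_pos: [0.4841, -0.0369, 0.0814]
eef_rot: [0.246, -0.013, 0.969, 0.025]
ft_force: [-3.7, 0.7, 2.0]
gripper_width: 0.0006
grasp_force: 1.3
```

carry_out(rows="0 0 0 0.2 0 0 0;0 0 0 0.1 0 0 0;0 0 0 0 0 0 0")

```text
t: 18.7
tool_pos: [0.485, -0.0368, 0.0798]
eef_rot: [0.247, -0.013, 0.969, 0.025]
ft_force: [-23.8, -2.7, 25.0]
gripper_width: 0.0003
grasp_force: 16.6
```

The stop is reached with the model's handle point confirmed to about 1 mm. Return to hover and remeasure.

carry_out(rows="0 0 0 -1.5 0 0 0;0.5 0 0 -3 0 0 0;1 -4 0.6 -1.5 0 0 0;1 -4 0.6 0 0 0 0;1 0 0 0 0 0 0;1 0 0 0 0 0 0")

```text
t: 19.45
tool_pos: [0.5269, -0.0272, 0.1698]
eef_rot: [0.247, -0.013, 0.969, 0.025]
ft_force: [0.6, 0.2, -0.9]
gripper_width: 0.0851
grasp_force: 0.0
```

```bash
cat >> h.py <<'E'
def spacer(name,zb,save):
    "wrist look at the pile: handle bar and wall bias, top plate rectangle in bin frame"
    p=camera_params("wrist");im=grab_frame("wrist");cv2.imwrite(save,im);f=im.astype(int)
    ref=[]
    for u in(250,290,330):
        col=f[:,u];red=np.where((col[:,2]>180)&(col[:,2]>1.5*col[:,1]))[0][0]
        g=cv2.GaussianBlur(f[:red,u-6:u+6].mean((1,2)).astype(np.float32)[:,None],(1,9),0)[:,0]
        ref.append((u,red));
    X=castb(p,ref,.06)*1000;print("wall top xb (true -24)",X[:,0].round(1))
    m=(f[:,:,0]>90)&(f[:,:,1]>90)&(f[:,:,2]<f[:,:,1]*1.35);lo=min(r for _,r in ref)+5
    m[:lo]=0;m[300:]=0;m[:,:230]=0;m[:,400:]=0
    m=cv2.morphologyEx(m.astype(np.uint8),cv2.MORPH_OPEN,np.ones((5,5)))
    c=blob(m,(314,239),500);print("px",c.reshape(-1,2).min(0),c.reshape(-1,2).max(0))
    for z in zb:print(z,rectb(p,c,z))
    return p,f,c
E
python3 - <<'E'
from h import *
spacer("w",(.011,.019,.027),"pics/w9.png");gobin(.012,.006,.0085,85)
cv2.imwrite("pics/z9.png",cv2.resize(cv2.imread("pics/w9.png")[60:320,120:500],None,fx=2,fy=2))
E
```

```text
wall top xb (true -24) [-28.9 -29.1 -28.9]
px [268 198] [365 290]
0.011 (array([16.9,  5.6]), array([60.8, 59.7]), 85.0)
0.019 (array([14.6,  5.8]), array([58.9, 57.8]), 85.0)
0.027 (array([12.2,  6.1]), array([56.9, 55.9]), 85.0)
target [ 0.5792 -0.0228  0.0732] now in bin [ 11.9677   7.4781 118.3963]
shift cm [-0.01 -0.15 10.99] turn [0. 0. 0.] | q [-0.4   0.24  1.82  0.39  0.67 -2.25] tcp [ 0.5267 -0.0273  0.1696]
shift in target axes [-0.02 -0.15 10.99]
```

View pics/z9.png

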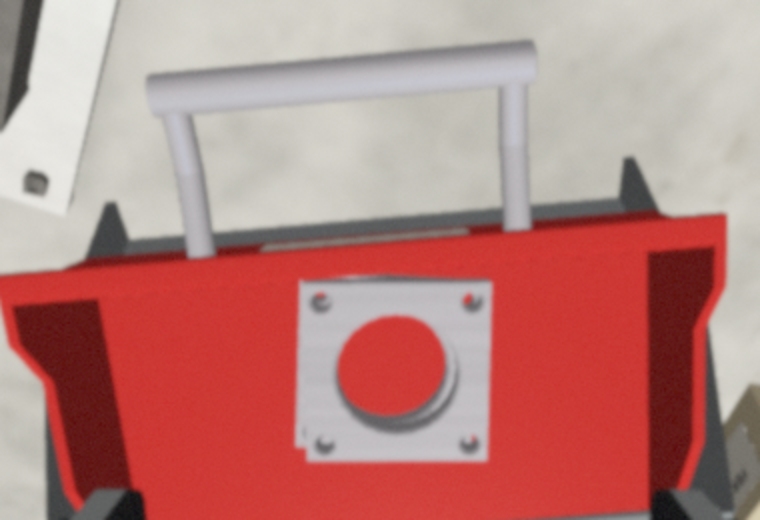

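Pile is fully visible again, top plate about (273..365, 200..290) in full-scale pixels, with the lower plate ~2.5 mm to the left. Grasp lower this time.

carry_out(rows="1 -0.3 0 3 0 0 0;1 0 0 3 0 0 0;1 0 0 2.5 0 0 0;1 0 0 1.5 0 0 0;1 0 0 0.84 0 0 0;1 0 0 0 0 0 0")

```text
t: 20.25
tool_pos: [0.582, -0.0217, 0.0767]
eef_rot: [0.247, -0.013, 0.969, 0.025]
ft_force: [0.0, 0.4, -0.6]
gripper_width: 0.0851
grasp_force: 0.0
```

carry_out(rows="0.6 0 0 0 0 0 0;0.5 0 0 0 0 0 0;0.5 0 0 0 0 0 0;0.5 0 0 0 0 0 0", newtons=40)

```text
t: 20.75
tool_pos: [0.5823, -0.0217, 0.0777]
eef_rot: [0.248, -0.013, 0.968, 0.024]
ft_force: [-2.8, 0.5, 5.7]
gripper_width: 0.054
grasp_force: 41.2
```

Run:
```python
from h import *
gobin(.015,.0075,.010,85)
```

```text
target [ 0.581  -0.0211  0.076 ] now in bin [16.9648  6.7576 10.9378]
shift cm [0.2  0.06 0.09] turn [-0.   0.2  0.1] | q [-0.34  0.47  1.8   0.49  0.46 -2.33] tcp [ 0.5823 -0.0217  0.0777]
shift in target axes [0.2  0.06 0.09]
```

carry_out(rows="0 0 0 0 0 0 0;0 0 0 -0.5 0 0 0;0 0 0 -1 0 0 0;0 0 0 -3 0 0 0;0 0 0 -4 0 0 0;0 0 0 -4 0 0 0;0 0 0 0 0 0 0", newtons=60)

```text
t: 21.62
tool_pos: [0.5222, -0.0287, 0.1892]
eef_rot: [0.249, -0.013, 0.968, 0.024]
ft_force: [0.7, 0.2, -0.0]
gripper_width: 0.0534
grasp_force: 63.1
```

Run:
```python
from h import *
im=grab_frame("wrist");cv2.imwrite("pics/w10.png",im)
cv2.imwrite("pics/z10.png",im[100:480,80:560])
p=st()[1];go([.4447,.1845,.146],73.5);F,o=binframe()
y=np.array([np.cos(np.radians(73.5)),np.sin(np.radians(73.5)),0]);z=np.array([0,0,-1.]);T=np.c_[np.cross(y,z),y,z]
print("after turning:",T.T@(np.array([.4447,.1845,.146])-p)*100)
```

```text
shift cm [ 8.52 21.39  1.05] turn [ 6.9 28.2 17.6] | q [-0.4   0.21  1.81  0.37  0.72 -2.23] tcp [ 0.5222 -0.0286  0.1876]
after turning: [13.4848 18.226   4.1576]
```

View pics/z10.png

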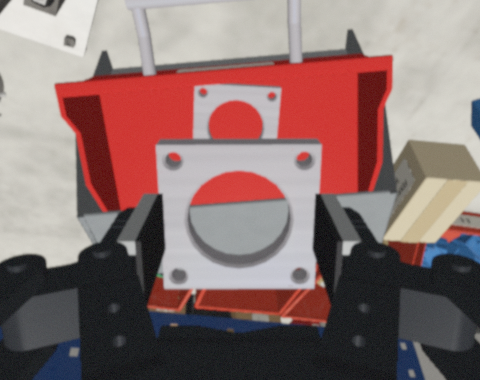

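The gripper holds one spacer, lying true; one plate remains in the bin. Picture budget is nearly spent, so from here I work by numbers.

```bash
cat >> h.py <<'E'
def held(p,uv,ztool):
    "pixels -> tool frame (mm) on a plane across the fingers, ztool behind TCP is negative"
    s,q,r=st();M=np.eye(4);M[:3,:3]=r.as_matrix();M[:3,3]=q
    return cast(dict(K=p["K"],world_to_cam=np.array(p["world_to_cam"])@M),uv,ztool)*1000
E
python3 - <<'E'
from h import *
X=held(camera_params("wrist"),[(237,245),(403,245),(397,388),(244,388)],-.008);print(X,X.mean(0),np.linalg.norm(X[0]-X[1]),np.linalg.norm(X[1]-X[2]))
E
```

```text
[[ 29.2298 -27.0094  -8.    ]
 [ 29.2128  28.6069  -8.    ]
 [-25.9558  29.3523  -8.    ]
 [-25.9452 -27.3254  -8.    ]] [ 1.6354  0.9061 -8.    ] 55.61632132006322 55.17369367506074
```

carry_out(rows="0 0 0 0 1.72 7.05 4.4;0 0 0 0 1.72 7.05 4.4;0 0 0 0 1.72 7.05 4.4;0 0 0 0 1.72 7.05 4.4;0 3.37 4.56 0.5 0 0 0;0 3.37 4.56 0.5 0 0 0;0 3.37 4.56 0.5 0 0 0;0 3.37 4.56 0.5 0 0 0")

```text
t: 22.68
tool_pos: [0.4437, 0.1864, 0.1656]
eef_rot: [-0.002, 0.143, 0.99, 0.0]
ft_force: [0.4, -0.6, -0.6]
gripper_width: 0.0534
grasp_force: 63.1
```

carry_out(rows="0 0 0 0 0 0 0;0 0 0 0 0 0 0")

```text
t: 22.92
tool_pos: [0.4447, 0.1846, 0.1661]
eef_rot: [-0.002, 0.142, 0.99, 0.0]
ft_force: [-0.0, 0.8, 0.1]
gripper_width: 0.0531
grasp_force: 63.2
```

Run:
```python
from h import *
go([.4447,.1845,.1],73.5)
p=camera_params("wrist");im=grab_frame("wrist");cv2.imwrite("pics/w11.png",im);f=im.astype(int)
m=alu(im)&(f.min(2)>90);m=cv2.morphologyEx(m.astype(np.uint8),cv2.MORPH_OPEN,np.ones((5,5)))
for r in range(120,420,20):
    c=np.where(m[r,180:460])[0]+180
    if len(c): print(r,c.min(),c.max(),end=' | ')
```

```text
shift cm [-0.03 -0.01  6.61] turn [-0.  -0.2  0.1] | q [ 0.15  0.33  1.59  0.    1.23 -1.14] tcp [0.4447 0.1846 0.1661]
140 243 391 | 160 244 391 | 180 293 342 | 200 274 360 | 220 247 387 | 260 237 400 | 280 238 399 | 300 243 394 | 320 244 393 | 340 245 392 | 360 243 395 | 380 244 393 |
```

carry_out(rows="0 -0.18 -0.06 3 0 0 0;0 0 0 3 0 0 0;0 0 0 2 0 0 0;0 0 0 1 0 0 0;0 0 0 1 0 0 0;0 0 0 1 0 0 0;0 0 0 1 0 0 0;0 0 0 0 0 0 0")

```text
t: 23.98
tool_pos: [0.4456, 0.1838, 0.0463]
eef_rot: [-0.002, 0.143, 0.99, 0.0]
ft_force: [0.4, 1.2, -0.5]
gripper_width: 0.053
grasp_force: 63.2
```

carry_out(rows="0 0 0 0.4 0 0 0;0 0 0 0.4 0 0 0;0 0 0 0 0 0 0")

```text
t: 24.35
tool_pos: [0.4457, 0.1838, 0.0387]
eef_rot: [-0.002, 0.143, 0.99, 0.0]
ft_force: [-0.4, 0.5, -0.6]
gripper_width: 0.0533
grasp_force: 63.2
```

carry_out(rows="0 0 0 0.3 0 0 0;0 0 0 0.2 0 0 0;0 0 0 0.1 0 0 0;0 0 0 0 0 0 0")

```text
t: 24.85
tool_pos: [0.4458, 0.1838, 0.0329]
eef_rot: [-0.001, 0.143, 0.99, 0.001]
ft_force: [-0.5, -0.4, 0.8]
gripper_width: 0.0535
grasp_force: 63.3
```

carry_out(rows="0 0 0 0.1 0 0 0;0 0 0 0 0 0 0")

```text
t: 25.1
tool_pos: [0.4458, 0.1838, 0.0328]
eef_rot: [-0.001, 0.143, 0.99, 0.001]
ft_force: [-3.9, -1.1, 12.6]
gripper_width: 0.0528
grasp_force: 64.8
```

carry_out(rows="0.9 0 0 0 0 0 0;0.9 0 0 0 0 0 0;0.9 0 0 0 0 0 0;0.9 0 0 -2 0 0 0;0.9 0 0 -5 0 0 0;0.9 0 0 -5 0 0 0;0.9 0 0 -3 0 0 0;0.9 0 0 0 0 0 0")

```text
t: 26.1
tool_pos: [0.447, 0.1838, 0.1837]
eef_rot: [0.001, 0.143, 0.99, 0.001]
ft_force: [-0.8, 0.7, -0.7]
gripper_width: 0.077
grasp_force: 0.0
```

Run:
```python
from h import *
s,q,r=st();p=camera_params("wrist");im=grab_frame("wrist");cv2.imwrite("pics/w12.png",im);f=im.astype(int)
# plate on nest: bright aluminium/steel region inside posts
X=[[*q[:2],.04]]
a=np.radians(-16.5);Rz=np.array([[np.cos(a),-np.sin(a)],[np.sin(a),np.cos(a)]])
C=np.array([.4447,.1843]);P=lambda x,y,z:proj(p,[[*(C+Rz@np.array([x,y])),z]])[0]
print("pred plate corners",[P(x,y,.04).round(0).tolist() for x,y in((-.028,-.028),(-.028,.028),(.028,.028),(.028,-.028))],"hole c",P(0,0,.04))
# hole: dark disc
d=(f.max(2)<110).astype(np.uint8);h=P(0,0,.04)
n,l,stt,c=cv2.connectedComponentsWithStats(d)
for i in range(1,n):
    if stt[i,4]>300 and np.linalg.norm(c[i]-h)<60: print(stt[i],c[i],cast(p,c[i],.032))
F,o=binframe();T=F@np.c_[np.cross([np.cos(np.radians(85)),np.sin(np.radians(85)),0],[0,0,-1.]),[np.cos(np.radians(85)),np.sin(np.radians(85)),0],[0,0,-1.]]
P2=o+F@np.array([.012,.0065,.12]);go(P2,0,T);go(P2,73.5)
```

```text
pred plate corners [[277.0, 181.0], [358.0, 181.0], [356.0, 259.0], [279.0, 259.0]] hole c [317.4917 220.9707]
[ 251  161  132   46 2716] [316.6462 179.7563] [[0.4179 0.1916 0.032 ]]
[ 293  198   51   49 1957] [317.7992 220.8222] [[0.4464 0.184  0.032 ]]
shift cm [-13.65 -18.08   1.05] turn [ -6.9 -28.  -17.6] | q [ 0.14  0.31  1.56  0.    1.27 -1.14] tcp [0.4462 0.1836 0.1821]
shift cm [-13.65 -18.08   1.05] turn [ 0.1 -0.1  0.1] | q [ 0.14  0.31  1.56  0.    1.27 -1.14] tcp [0.4462 0.1836 0.1821]
```

carry_out(rows="1 -3.41 -4.52 0 0 0 0;1 -3.41 -4.52 0 0 0 0;1 -3.41 -4.52 0 0 0 0;1 -3.41 -4.52 0 0 0 0;1 0 0 0 -1.72 -7.0 -4.4;1 0 0 0 -1.72 -7.0 -4.4;1 0 0 0 -1.72 -7.0 -4.4;1 0 0 0 -1.72 -7.0 -4.4")

```text
t: 27.15
tool_pos: [0.5252, -0.0283, 0.18]
eef_rot: [0.246, -0.014, 0.969, 0.025]
ft_force: [0.7, 0.0, 0.9]
gripper_width: 0.0853
grasp_force: 0.0
```

carry_out(rows="1 0 0 0.5 0 0 0;1 0 0 0 0 0 0;1 0 0 0 0 0 0")

```text
t: 27.52
tool_pos: [0.5289, -0.028, 0.1768]
eef_rot: [0.245, -0.013, 0.969, 0.025]
ft_force: [0.6, -0.4, -0.2]
gripper_width: 0.0855
grasp_force: 0.0
```

Run:
```python
from h import *
p,f,c=spacer("w",(.003,.011,.019),"pics/w13.png");gobin(.015,.0065,.002,85)
F,o=binframe();print("handle pred row",proj(p,[o+F@np.array([-.068,.002,.056])]))
g=f[:,290-4:290+4].mean((1,2));print("rows",g[40:180:4].round())
print(cv2.boxPoints(cv2.minAreaRect(c)))
```

```text
wall top xb (true -24) [-27.8 -27.5 -27.7]
px [270 189] [361 277]
0.003 (array([17.2,  4.2]), array([57.5, 58.2]), 81.9)
0.011 (array([15.1,  4.5]), array([55.8, 56.4]), 81.9)
0.019 (array([13.1,  4.8]), array([54. , 54.6]), 81.9)
target [ 0.5849 -0.0217  0.0689] now in bin [ 17.2917   6.5593 123.794 ]
shift cm [ 0.2  -0.03 12.18] turn [ 0.  -0.1  0. ] | q [-0.39  0.23  1.8   0.37  0.7  -2.23] tcp [ 0.5289 -0.028   0.1769]
shift in target axes [ 0.23 -0.03 12.18]
handle pred row [[292.6659  88.6699]]
rows [210. 210. 210. 210. 210. 210. 210. 209. 209. 208. 184. 145. 179. 196.
 201. 193. 204. 208. 209. 209. 208. 208. 209. 209. 207. 204. 203. 203.
 204. 204. 204. 142.  93. 122.  98.]
[[267.459  273.0492]
 [271.8931 186.5843]
 [361.7593 191.1928]
 [357.3253 277.6577]]
```

carry_out(rows="1 0 0 0 0 0 3.1;1 0.1 -0.2 3 0 0 0;1 0 0 3 0 0 0;1 0 0 3 0 0 0;1 0 0 1.8 0 0 0;1 0 0 0.9 0 0 0;1 0 0 0.4 0 0 0;1 0 0 0 0 0 0")

```text
t: 28.58
tool_pos: [0.585, -0.0234, 0.0705]
eef_rot: [0.245, 0.013, 0.969, 0.031]
ft_force: [-0.7, -0.9, -0.0]
gripper_width: 0.0855
grasp_force: 0.0
```

carry_out(rows="0.6 0 0 0 0 0 0;0.4 0 0 0 0 0 0;0.4 0 0 0 0 0 0;0.4 0 0 0 0 0 0", newtons=40)

```text
t: 29.08
tool_pos: [0.585, -0.0236, 0.0709]
eef_rot: [0.245, 0.013, 0.969, 0.031]
ft_force: [-2.7, 0.4, 5.0]
gripper_width: 0.0539
grasp_force: 40.9
```

Run:
```python
from h import *
gobin(.016,.0045,.002,82)
```

```text
target [ 0.586  -0.0235  0.0694] now in bin [15.8649  4.6077  3.7742]
shift cm [-0.01 -0.01  0.18] turn [-0.  -0.  -0.1] | q [-0.34  0.49  1.8   0.5   0.45 -2.29] tcp [ 0.585  -0.0236  0.0709]
shift in target axes [-0.01 -0.01  0.18]
```

carry_out(rows="0 0 0 0 0 0 0;0 0 0 -0.5 0 0 0;0 0 0 -1 0 0 0;0 0 0 -3 0 0 0;0 0 0 -4 0 0 0;0 0 0 -4 0 0 0;0 0 0 -1 0 0 0;0 0 0 0 0 0 0", newtons=60)

```text
t: 30.08
tool_pos: [0.5207, -0.0309, 0.1888]
eef_rot: [0.245, 0.013, 0.969, 0.031]
ft_force: [0.3, 0.3, -0.6]
gripper_width: 0.0525
grasp_force: 63.0
```

Run:
```python
from h import *
p=camera_params("wrist");im=grab_frame("wrist");cv2.imwrite("pics/w14.png",im);f=im.astype(int)
m=(f[:,:,0]>110)&(f[:,:,1]>110)&(f[:,:,2]<f[:,:,1]*1.3);m[:215]=0;m[410:]=0;m[:,:228]=0;m[:,412:]=0
m=cv2.morphologyEx(m.astype(np.uint8),cv2.MORPH_OPEN,np.ones((7,7)))
for r in range(220,410,12):
    c=np.where(m[r])[0]; print(r,(c.min(),c.max(),len(c)) if len(c) else None,end=' | ')
# anything left in bin?
m2=(f[:,:,0]>110)&(f[:,:,1]>110)&(f[:,:,2]<f[:,:,1]*1.3)
print("\nbin region grey px rows 185-230 (cols 200-430)",m2[185:235,215:420].sum(1)[::5])
q=st()[1];go([.4447,.184,.15],73.5)
y=np.array([np.cos(np.radians(73.5)),np.sin(np.radians(73.5)),0]);z=np.array([0,0,-1.]);T=np.c_[np.cross(y,z),y,z]
print("after turning:",T.T@(np.array([.4447,.184,.15])-q)*100)
```

```text
220 None | 232 None | 244 None | 256 (np.int64(238), np.int64(400), 142) | 268 (np.int64(238), np.int64(399), 160) | 280 (np.int64(239), np.int64(398), 103) | 292 (np.int64(240), np.int64(398), 75) | 304 (np.int64(244), np.int64(393), 86) | 316 (np.int64(245), np.int64(392), 146) | 328 (np.int64(245), np.int64(391), 139) | 340 (np.int64(246), np.int64(391), 132) | 352 (np.int64(245), np.int64(392), 118) | 364 (np.int64(241), np.int64(394), 154) | 376 (np.int64(238), np.int64(394), 133) | 388 (np.int64(245), np.int64(391), 147) | 400 None | 
bin region grey px rows 185-230 (cols 200-430) [12  0  0  0  0  0  0  0  0  0]
shift cm [ 9.38 21.09  0.91] turn [ 7.7 27.6 14.6] | q [-0.41  0.2   1.8   0.37  0.73 -2.18] tcp [ 0.5207 -0.0308  0.188 ]
after turning: [13.3892 18.4349  3.8013]
```

Run:
```python
from h import *
p=camera_params("wrist");f=cv2.imread("pics/w14.png").astype(int)
for u in(255,265,375,385):print(u,f[236:262:1,u].mean(1).round().astype(int).tolist(),f[380:404,u].mean(1).round().astype(int).tolist())
for a,b in((248,392),(250,394)):
    X=held(p,[(238,a),(400,a),(392,b),(246,b)],-.0075);print(X.mean(0),np.linalg.norm(X[1]-X[2]))
```

```text
255 [105, 108, 110, 109, 113, 112, 104, 102, 103, 110, 130, 165, 186, 190, 191, 192, 194, 188, 169, 140, 114, 110, 110, 111, 110, 113] [133, 137, 150, 171, 190, 198, 198, 188, 161, 120, 82, 71, 66, 68, 67, 71, 67, 69, 63, 69, 73, 67, 70, 68]
265 [108, 106, 110, 114, 112, 111, 105, 100, 107, 106, 131, 166, 185, 191, 192, 192, 194, 194, 194, 194, 192, 193, 193, 190, 189, 187] [143, 156, 175, 191, 198, 200, 198, 188, 160, 118, 80, 68, 68, 71, 72, 70, 71, 68, 71, 71, 68, 71, 70, 69]
375 [110, 109, 110, 114, 114, 110, 102, 104, 102, 107, 133, 164, 186, 192, 192, 195, 196, 197, 196, 195, 191, 186, 180, 175, 171, 164] [128, 135, 150, 172, 191, 200, 202, 189, 157, 110, 65, 53, 58, 51, 56, 61, 60, 59, 63, 59, 58, 56, 58, 54]
385 [110, 109, 113, 112, 115, 110, 105, 102, 103, 104, 131, 167, 187, 192, 194, 194, 192, 187, 169, 137, 117, 111, 114, 115, 115, 111] [157, 175, 191, 201, 204, 203, 201, 190, 159, 108, 69, 59, 59, 67, 82, 91, 102, 111, 111, 107, 97, 87, 82, 84]
[ 0.008   0.4225 -7.5   ] 56.039350943797366
[-0.7755  0.4224 -7.5   ] 56.19782919538479
```

carry_out(rows="0 0 0 0 1.93 6.9 3.65;0 0 0 0 1.93 6.9 3.65;0 0 0 0 1.93 6.9 3.65;0 0 0 0 1.93 6.9 3.65;0 3.35 4.61 0.4 0 0 0;0 3.35 4.61 0.4 0 0 0;0 3.35 4.61 0.4 0 0 0;0 3.34 4.6 0.4 0 0 0")

```text
t: 31.12
tool_pos: [0.4439, 0.1857, 0.1709]
eef_rot: [-0.001, 0.143, 0.99, -0.0]
ft_force: [1.0, 0.5, -0.6]
gripper_width: 0.0524
grasp_force: 62.9
```

carry_out(rows="0 0 0 0 0 0 0;0 0 0 0 0 0 0")

```text
t: 31.38
tool_pos: [0.4449, 0.1839, 0.1716]
eef_rot: [-0.001, 0.143, 0.99, -0.001]
ft_force: [0.2, -0.4, -0.9]
gripper_width: 0.0526
grasp_force: 63.0
```

Run:
```python
from h import *
go([.4447,.184,.04],73.5)
```

```text
shift cm [ 0.    0.03 13.16] turn [-0.1 -0.1  0.1] | q [ 0.15  0.32  1.58 -0.    1.24 -1.14] tcp [0.4449 0.1839 0.1716]
```

carry_out(rows="0 -0.08 0.02 3 0 0 0;0 0 0 3 0 0 0;0 0 0 2.2 0 0 0;0 0 0 1 0 0 0;0 0 0 1 0 0 0;0 0 0 1 0 0 0;0 0 0 1 0 0 0;0 0 0 0 0 0 0")

```text
t: 32.38
tool_pos: [0.4452, 0.1838, 0.05]
eef_rot: [-0.001, 0.143, 0.99, -0.0]
ft_force: [0.3, 0.0, 0.1]
gripper_width: 0.0526
grasp_force: 63.0
```

carry_out(rows="0 0 0 0.3 0 0 0;0 0 0 0.2 0 0 0;0 0 0 0.2 0 0 0;0 0 0 0.1 0 0 0;0 0 0 0 0 0 0")

```text
t: 33.0
tool_pos: [0.4454, 0.1838, 0.0426]
eef_rot: [-0.0, 0.143, 0.99, -0.0]
ft_force: [-0.8, 1.0, 0.3]
gripper_width: 0.0522
grasp_force: 63.1
```

carry_out(rows="0 0 0 0.1 0 0 0;0 0 0 0.1 0 0 0;0 0 0 0 0 0 0")

```text
t: 33.38
tool_pos: [0.4455, 0.1839, 0.042]
eef_rot: [0.001, 0.143, 0.99, -0.0]
ft_force: [-5.9, -1.3, 17.1]
gripper_width: 0.0529
grasp_force: 66.4
```

carry_out(rows="0.9 0 0 0 0 0 0;0.9 0 0 0 0 0 0;0.9 0 0 0 0 0 0;0.9 0 0 -2 0 0 0;0.9 0 0 -5 0 0 0;0.9 0 0 -5 0 0 0;0.9 0 0 -1 0 0 0;0.9 0 0 0 0 0 0")

```text
t: 34.38
tool_pos: [0.4454, 0.1838, 0.1703]
eef_rot: [0.0, 0.143, 0.99, -0.0]
ft_force: [-0.1, -0.2, 0.1]
gripper_width: 0.0768
grasp_force: 0.0
```

Run:
```python
from h import *
s,q,r=st();p=camera_params("wrist");im=grab_frame("wrist");cv2.imwrite("pics/w15.png",im);f=im.astype(int)
C=np.array([.4447,.1843]);h=proj(p,[[*C,.048]])[0];print("pred hole",h)
d=(f.max(2)<110).astype(np.uint8);n,l,stt,c=cv2.connectedComponentsWithStats(d)
for i in range(1,n):
    if stt[i,4]>300 and np.linalg.norm(c[i]-h)<60: print(stt[i],c[i])
# plate edges along central row/col
u,v=map(int,h);print("row profile",[(k,int(f[v+22+0,k].mean())) for k in range(u-55,u+56,3)])
print("col profile",[(k,int(f[k,u].mean())) for k in range(v-60,v+60,3)])
t=camera_params("top");it=grab_frame("top");cv2.imwrite("pics/t15.png",it)
for uv in((250,237),):
    c=blob(alu(it),uv);print("cover",rect(t,c,.008))
# wrist view of cover
c=blob(alu(im)&(f.min(2)>100),proj(p,[[.5607,.3429,.008]])[0],300);print("cover wrist",proj(p,[[.5607,.3429,.008]])[0],cv2.boundingRect(c),rect(p,c,.008))
```

```text
pred hole [318.65   230.8888]
[ 249  165  139   49 3109] [317.8453 185.1026]
[ 292  205   55   54 2262] [318.9646 231.4748]
row profile [(263, 41), (266, 47), (269, 50), (272, 57), (275, 57), (278, 162), (281, 166), (284, 163), (287, 164), (290, 167), (293, 165), (296, 163), (299, 138), (302, 96), (305, 105), (308, 108), (311, 91), (314, 81), (317, 87), (320, 84), (323, 83), (326, 88), (329, 99), (332, 102), (335, 89), (338, 123), (341, 159), (344, 165), (347, 167), (350, 166), (353, 164), (356, 164), (359, 163), (362, 74), (365, 48), (368, 51), (371, 53)]
col profile [(170, 178), (173, 178), (176, 178), (179, 177), (182, 120), (185, 83), (188, 120), (191, 157), (194, 167), (197, 165), (200, 169), (203, 158), (206, 86), (209, 75), (212, 76), (215, 68), (218, 72), (221, 72), (224, 74), (227, 72), (230, 77), (233, 75), (236, 79), (239, 76), (242, 77), (245, 137), (248, 86), (251, 83), (254, 101), (257, 88), (260, 141), (263, 166), (266, 166), (269, 168), (272, 168), (275, 177), (278, 177), (281, 175), (284, 176), (287, 177)]
cover (array([0.5359, 0.3719]), array([56. , 55.1]), 69.7)
cover wrist [553.4793 299.6882] (542, 224, 88, 73) (array([0.5354, 0.3704]), array([55.9, 55.4]), 69.0)
```

Both spacers are down; the hole shows at (319,231), as predicted. The cover was knocked aside: it is now at (0.5357,0.371), yaw 69.3. Fetch it.

Run:
```python
from h import *
go([.5357,.3711,.15],69.3)
```

```text
shift cm [-3.4  20.55  1.88] turn [-0.1 -0.1  4.2] | q [ 0.15  0.32  1.58 -0.    1.24 -1.14] tcp [0.4449 0.1837 0.1692]
```

carry_out(rows="1 -0.7 4.1 0 0 0 0;1 -0.7 4.1 0 0 0 0;1 -0.7 4.1 0 0 0 0;1 -0.7 4.1 0 0 0 0;1 -0.6 4.15 1.2 0 0 0;1 0 0 0.7 0 0 4.2;1 0 0 0 0 0 0;1 0 0 0 0 0 0")

```text
t: 35.48
tool_pos: [0.5363, 0.3709, 0.151]
eef_rot: [-0.0, 0.179, 0.984, -0.001]
ft_force: [-0.0, 0.3, 0.3]
gripper_width: 0.0852
grasp_force: 0.0
```

Run:
```python
from h import *
go([.5357,.3711,.15],69.3)
p=camera_params("wrist");im=grab_frame("wrist");cv2.imwrite("pics/w16.png",im);f=im.astype(int)
u=proj(p,[[.5357,.3711,.008]])[0];c=blob(alu(im)&(f.min(2)>100),u,300);print(u,cv2.boundingRect(c),rect(p,c,.008))
d=(f.max(2)<110).astype(np.uint8);n,l,stt,cc=cv2.connectedComponentsWithStats(d)
for i in range(1,n):
    if stt[i,4]>100 and np.linalg.norm(cc[i]-u)<30: print("centre hole",stt[i],cc[i],cast(p,cc[i],.014))
```

```text
shift cm [0.06 0.   0.1 ] turn [-0.1 -0.   0.1] | q [ 0.42  0.62  1.11 -0.    1.41 -0.79] tcp [0.5363 0.3709 0.151 ]
[318.4737 223.9645] (279, 185, 81, 77) (array([0.5358, 0.3714]), array([55.1, 54.7]), 69.3)
centre hole [306 214  26  25 516] [318.7965 226.1395] [[0.5359 0.3713 0.014 ]]
```

carry_out(rows="1 0.05 0 4 0 0 0;1 0 0 4 0 0 0;1 0 0 4 0 0 0;1 0 0 1.7 0 0 0;1 0 0 0.9 0 0 0;1 0 0 0.5 0 0 0;1 0 0 0 0 0 0")

```text
t: 36.4
tool_pos: [0.5363, 0.3715, 0.0013]
eef_rot: [0.0, 0.179, 0.984, 0.0]
ft_force: [1.3, -0.1, -0.1]
gripper_width: 0.0856
grasp_force: 0.0
```

carry_out(rows="0.6 0 0 0 0 0 0;0.4 0 0 0 0 0 0;0.4 0 0 0 0 0 0;0.4 0 0 0 0 0 0;0.4 0 0 0 0 0 0", newtons=60)

```text
t: 37.02
tool_pos: [0.5363, 0.3715, 0.0019]
eef_rot: [0.001, 0.179, 0.984, 0.0]
ft_force: [-2.5, -0.7, 7.1]
gripper_width: 0.0532
grasp_force: 61.3
```

carry_out(rows="0 0 0 -0.5 0 0 0;0 0 0 -1.5 0 0 0;0 0 0 -4 0 0 0;0 0 0 -5 0 0 0;0 0 0 -5 0 0 0;0 0 0 0 0 0 0")

```text
t: 37.78
tool_pos: [0.5373, 0.3722, 0.166]
eef_rot: [0.004, 0.179, 0.984, 0.002]
ft_force: [-0.3, 0.6, -1.4]
gripper_width: 0.053
grasp_force: 63.1
```

Run:
```python
from h import *
go([.4447,.184,.166],73.5)
p=camera_params("wrist");im=grab_frame("wrist");cv2.imwrite("pics/w17.png",im);f=im.astype(int)
d=(f.max(2)<110).astype(np.uint8);n,l,stt,cc=cv2.connectedComponentsWithStats(d)
for i in range(1,n):
    if stt[i,4]>300 and stt[i,2]<120: print(stt[i],cc[i],held(p,cc[i],-.012))
for u in(255,265,375,385):
    g=f[:,u].mean(1); e=np.diff(cv2.GaussianBlur(g[:,None],(1,5),0)[:,0]);print(u,[(k,int(e[k])) for k in range(200,420) if abs(e[k])>14])
```

```text
shift cm [  2.02 -20.88  -0.15] turn [ 0.3  0.4 -4.2] | q [ 0.43  0.61  1.09 -0.    1.43 -0.78] tcp [0.5373 0.3722 0.166 ]
[ 602    0   32   91 2133] [616.3474  43.1852] [[ 90.1271  88.145  -12.    ]]
[411  71  21  53 831] [419.7677  98.6823] [[ 74.74    31.5855 -12.    ]]
[ 80 100  40 164 996] [ 99.1677 179.0321] [[ 50.6227 -68.4842 -12.    ]]
[576 111  64  63 728] [597.0261 147.114 ] [[ 60.3991  87.8623 -12.    ]]
[   0  132   90  142 7483] [ 41.478  199.6829] [[ 44.0299 -87.8967 -12.    ]]
[ 562  177   78  141 1762] [604.9699 231.4217] [[ 33.2217  95.4107 -12.    ]]
[  0 181  17  50 590] [  6.4492 206.4593] [[ 41.8359 -99.5472 -12.    ]]
[ 293  305   53   48 2010] [318.61   328.3577] [[ -1.835    1.0015 -12.    ]]
255 [(238, -17), (239, -23), (240, -21), (244, 20), (245, 23), (246, 16), (260, -20), (261, -24), (262, -18), (266, 14), (267, 15), (367, -19), (368, -23), (369, -20), (378, 15), (379, 14)]
265 [(238, -18), (239, -24), (240, -21), (244, 20), (245, 23), (246, 16), (370, -15), (371, -14)]
375 [(239, -20), (240, -22), (241, -16), (244, 17), (245, 23), (246, 19), (369, -20), (370, -23), (371, -18), (379, 16), (380, 15)]
385 [(239, -19), (240, -21), (241, -14), (244, 17), (245, 23), (246, 20), (259, -17), (260, -21), (261, -19), (266, 14), (267, 18), (268, 15), (370, -15), (371, -14)]
```

carry_out(rows="0 0.4 -4.2 0 0 0 0;0 0.4 -4.2 0 0 0 0;0 0.4 -4.2 0 0 0 0;0 0.4 -4.2 0 0 0 0;0 0.37 -4.08 0 0 0 0;0 0 0 0 0 0 -4.2;0 0 0 0 0 0 0;0 0 0 0 0 0 0")

```text
t: 38.83
tool_pos: [0.4436, 0.1832, 0.16]
eef_rot: [-0.001, 0.144, 0.99, -0.0]
ft_force: [0.1, 0.1, -1.0]
gripper_width: 0.0528
grasp_force: 63.2
```

Run:
```python
from h import *
go([.4452,.1839,.05],73.5)
p=camera_params("wrist");im=grab_frame("wrist");f=im.astype(int)
g=f[:,265].mean(1);e=np.diff(cv2.GaussianBlur(g[:,None],(1,5),0)[:,0]);print([(k,int(e[k])) for k in range(200,420) if abs(e[k])>14])
print(held(p,[(265,245),(375,245)],-.0061))
```

```text
shift cm [-0.15  0.12 11.  ] turn [-0.1 -0.1 -0. ] | q [ 0.14  0.33  1.6  -0.    1.21 -1.14] tcp [0.4436 0.1832 0.16  ]
[(216, 19), (217, 26), (218, 23), (219, 15), (238, -18), (239, -25), (240, -22), (244, 21), (245, 23), (246, 17), (370, -16), (371, -16)]
[[ 28.6876 -18.0006  -6.1   ]
 [ 28.649   19.2528  -6.1   ]]
```

carry_out(rows="0 -0.15 0.12 3 0 0 0;0 0 0 3 0 0 0;0 0 0 1.2 0 0 0;0 0 0 0.8 0 0 0;0 0 0 0.8 0 0 0;0 0 0 0.8 0 0 0;0 0 0 0.6 0 0 0;0 0 0 0 0 0 0")

```text
t: 39.88
tool_pos: [0.4454, 0.1837, 0.0583]
eef_rot: [-0.0, 0.143, 0.99, -0.0]
ft_force: [0.5, 0.0, -0.5]
gripper_width: 0.0524
grasp_force: 63.3
```

carry_out(rows="0 0 0 0.3 0 0 0;0 0 0 0.2 0 0 0;0 0 0 0.1 0 0 0;0 0 0 0 0 0 0")

```text
t: 40.38
tool_pos: [0.4455, 0.1837, 0.0526]
eef_rot: [-0.0, 0.143, 0.99, -0.0]
ft_force: [-1.0, -0.5, -2.0]
gripper_width: 0.0528
grasp_force: 63.3
```

carry_out(rows="0 0 0 0.15 0 0 0;0 0 0 0.1 0 0 0;0 0 0 0 0 0 0")

```text
t: 40.75
tool_pos: [0.4455, 0.1837, 0.0501]
eef_rot: [-0.0, 0.143, 0.99, -0.0]
ft_force: [-0.4, 0.1, -1.4]
gripper_width: 0.0526
grasp_force: 63.3
```

carry_out(rows="0 0 0 0.1 0 0 0;0 0 0 0.05 0 0 0;0 0 0 0 0 0 0")

```text
t: 41.12
tool_pos: [0.4456, 0.1837, 0.0498]
eef_rot: [0.0, 0.143, 0.99, -0.0]
ft_force: [-4.2, -0.6, 15.0]
gripper_width: 0.0526
grasp_force: 66.3
```

Contact exactly at the predicted height, which confirms a two-spacer stack. Release.

carry_out(rows="0.9 0 0 0 0 0 0;0.9 0 0 0 0 0 0;0.9 0 0 0 0 0 0;0.9 0 0 -2 0 0 0;0.9 0 0 -5 0 0 0;0.9 0 0 -5 0 0 0;0.9 0 0 -1 0 0 0;0.9 0 0 0 0 0 0")

```text
t: 42.12
tool_pos: [0.4454, 0.1837, 0.1784]
eef_rot: [0.0, 0.143, 0.99, -0.0]
ft_force: [0.4, -0.5, -0.1]
gripper_width: 0.077
grasp_force: 0.0
```

Run:
```python
from h import *
s,q,r=st();p=camera_params("wrist");im=grab_frame("wrist");cv2.imwrite("pics/w18.png",im);f=im.astype(int)
h=proj(p,[[.4447,.184,.062]])[0];print("pred boss centre",h)
d=(f.max(2)<110).astype(np.uint8);n,l,stt,c=cv2.connectedComponentsWithStats(d)
for i in range(1,n):
    if stt[i,4]>200 and np.linalg.norm(c[i]-h)<60: print(stt[i],c[i],cast(p,c[i],.062))
u,v=map(int,h);print("row",[(k,int(f[v+20,k].mean())) for k in range(u-50,u+51,2)])
t=camera_params("top");it=grab_frame("top");cv2.imwrite("pics/t18.png",it)
c=blob(alu(it),(183,272));print("gauge",rect(t,c,.01))
m=alu(it);x,y,w,hh=cv2.boundingRect(c);print(x,y,w,hh)
sub=cv2.resize(it[y-3:y+hh+3,x-3:x+w+3],None,fx=6,fy=6,interpolation=cv2.INTER_CUBIC)
go([.4885,.4785,.18],71.3)
```

```text
pred boss centre [318.2874 233.2559]
[ 251  164  135   47 3036] [317.8323 183.3643] [[0.414  0.1928 0.062 ]]
[305 222  28  26 573] [318.8674 234.5445] [[0.4456 0.1841 0.062 ]]
row [(268, 50), (270, 58), (272, 61), (274, 61), (276, 114), (278, 175), (280, 178), (282, 177), (284, 179), (286, 178), (288, 178), (290, 178), (292, 177), (294, 176), (296, 177), (298, 176), (300, 177), (302, 175), (304, 173), (306, 174), (308, 175), (310, 176), (312, 175), (314, 176), (316, 174), (318, 176), (320, 174), (322, 176), (324, 176), (326, 174), (328, 175), (330, 176), (332, 175), (334, 174), (336, 176), (338, 177), (340, 175), (342, 176), (344, 175), (346, 177), (348, 176), (350, 175), (352, 177), (354, 176), (356, 177), (358, 177), (360, 161), (362, 82), (364, 60), (366, 58), (368, 53)]
gauge (array([0.4884, 0.4785]), array([91.3, 91.3]), 71.3)
157 247 55 53
shift cm [ 4.19 29.51 -0.32] turn [-0.1 -0.1  2.2] | q [ 0.15  0.31  1.57 -0.    1.26 -1.14] tcp [0.4449 0.1837 0.1771]
```

carry_out(rows="1 0.7 4.9 0 0 0 0;1 0.7 4.9 0 0 0 0;1 0.7 4.9 0 0 0 0;1 0.7 4.9 0 0 0 0;1 0.7 4.9 0 0 0 0;1 0.69 5.0 0 0 0 0;1 0 0 0 0 0 2.2;1 0 0 0 0 0 0")

```text
t: 43.22
tool_pos: [0.4886, 0.4786, 0.1761]
eef_rot: [-0.001, 0.162, 0.987, -0.001]
ft_force: [-0.5, -0.1, 0.7]
gripper_width: 0.0855
grasp_force: 0.0
```

Run:
```python
from h import *
go([.4885,.4785,.024],71.3)
p=camera_params("wrist");im=grab_frame("wrist");f=im.astype(int);cv2.imwrite("pics/w19.png",im)
u=proj(p,[[.4885,.4785,.01]])[0];c=blob(alu(im)&(f.min(2)>100),u,300);print(u,cv2.boundingRect(c),rect(p,c,.01))
cv2.imwrite("pics/z19.png",im)
```

```text
shift cm [-0.02  0.04 15.21] turn [-0.2 -0.1  0.1] | q [ 0.6   0.66  0.96 -0.    1.52 -0.64] tcp [0.4886 0.4786 0.1761]
[318.8131 217.9207] (256, 157, 124, 118) (array([0.4882, 0.478 ]), array([90.4, 90.2]), 71.4)
```

View pics/z19.png

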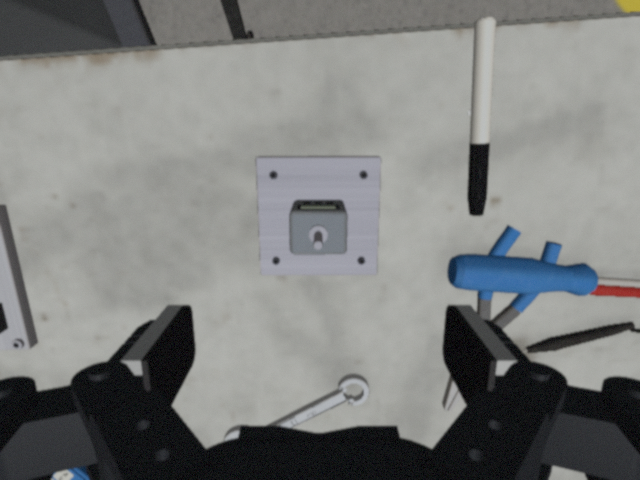

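Last picture: gauge square in view, head centred at (319,228), plate 256–380 × 157–275. Fingers will straddle it cleanly.

carry_out(rows="1 0 -0.03 4 0 0 0;1 0 0 4 0 0 0;1 0 0 4 0 0 0;1 0 0 2 0 0 0;1 0 0 1 0 0 0;1 0 0 0 0 0 0")

```text
t: 44.02
tool_pos: [0.489, 0.4778, 0.0283]
eef_rot: [-0.0, 0.162, 0.987, -0.0]
ft_force: [0.3, -0.0, -0.2]
gripper_width: 0.0854
grasp_force: 0.0
```

carry_out(rows="0 0 0 0 0 0 0;0 0 0 0 0 0 0;0 0 0 0 0 0 0;0 0 0 0 0 0 0;0 0 0 0 0 0 0;0 0 0 0 0 0 0", newtons=70)

```text
t: 44.78
tool_pos: [0.4892, 0.4783, 0.0294]
eef_rot: [0.0, 0.162, 0.987, 0.0]
ft_force: [-0.7, -0.3, 5.7]
gripper_width: 0.0368
grasp_force: 72.9
```

carry_out(rows="0 0 0 -0.5 0 0 0;0 0 0 -2 0 0 0;0 0 0 -4 0 0 0;0 0 0 -4 0 0 0;0 0 0 -4 0 0 0;0 0 0 -3.5 0 0 0;0 0 0 0 0 0 0;0 0 0 0 0 0 0")

```text
t: 45.78
tool_pos: [0.4883, 0.4778, 0.2059]
eef_rot: [-0.002, 0.162, 0.987, -0.002]
ft_force: [0.1, -0.4, -5.1]
gripper_width: 0.037
grasp_force: 71.9
```

Run:
```python
from h import *
go([.4447,.184,.2],73.5)
```

```text
shift cm [ -5.28 -29.23   0.68] turn [-0.2 -0.1 -2.2] | q [ 0.6   0.64  0.91 -0.    1.59 -0.64] tcp [0.4883 0.4778 0.2059]
```

carry_out(rows="0 -0.88 -4.87 0 0 0 0;0 -0.88 -4.87 0 0 0 0;0 -0.88 -4.87 0 0 0 0;0 -0.88 -4.87 0 0 0 0;0 -0.88 -4.87 0 0 0 0;0 -0.88 -4.87 0 0 0 0;0 0 0 0 0 0 -2.2;0 0 0 0 0 0 0")

```text
t: 46.78
tool_pos: [0.4447, 0.1841, 0.2072]
eef_rot: [-0.001, 0.144, 0.99, -0.001]
ft_force: [-0.7, 0.2, -4.0]
gripper_width: 0.037
grasp_force: 73.4
```

carry_out(rows="0 0 0 0 0 0 0")

```text
t: 46.9
tool_pos: [0.445, 0.1849, 0.2077]
eef_rot: [-0.001, 0.143, 0.99, -0.0]
ft_force: [0.2, -0.1, -4.8]
gripper_width: 0.037
grasp_force: 73.4
```

Run:
```python
from h import *
s,q,r=st();print(s["gripper_width"],s["ft_force"])
go([.4448,.1842,.12],73.5)
p=camera_params("wrist");im=grab_frame("wrist");f=im.astype(int);cv2.imwrite("pics/w20.png",im)
X=q+r.apply([0.0009,0,.0194]);u=proj(p,[X])[0];print("pred plate centre px",u)
# plate edges: brightness gradients along a few rows/cols near prediction
T=lambda x,y:proj(p,[q+r.apply([x,y,.0194])])[0]
print("pred corners",[T(a,b).round(0).tolist() for a,b in((.0469,-.046),(.0469,.046),(-.0451,.046),(-.0451,-.046))])
for k in(240,260,380,400):
    g=cv2.GaussianBlur(f[:,k].mean(1)[:,None],(1,5),0)[:,0];e=np.diff(g);print("col",k,[(i,int(e[i])) for i in range(150,420) if abs(e[i])>10])
for k in(250,265):
    g=cv2.GaussianBlur(f[k].mean(1)[:,None],(1,5),0)[:,0];e=np.diff(g);print("row",k,[(i,int(e[i])) for i in range(150,500) if abs(e[i])>10])
# nest plate far edge/corners for centre
for z,L in((.012,[(-.06,-.053),(-.06,.053)]),):
    a=np.radians(-16.5);Rz=np.array([[np.cos(a),-np.sin(a)],[np.sin(a),np.cos(a)]]);print("nest pred",[proj(p,[[*(np.array([.4448,.1842])+Rz@np.array(v)),z]])[0].round(0) for v in L])
```

```text
0.03700156358654039 [ 0.239  -0.1438 -4.8468]
shift cm [-0.01 -0.06  8.77] turn [-0.1 -0.1  0. ] | q [ 0.15  0.28  1.52 -0.    1.34 -1.14] tcp [0.445  0.1849 0.2077]
pred plate centre px [318.0717 291.8664]
pred corners [[199.0, 181.0], [437.0, 181.0], [422.0, 388.0], [215.0, 388.0]]
col 240 [(177, -11), (178, -20), (179, -22), (180, -11), (182, 16), (183, 16), (184, 11), (208, -13), (209, -21), (210, -26), (211, -23), (212, -13), (218, 14), (219, 20), (220, 21), (221, 16), (302, -19), (303, -31), (304, -33), (305, -22), (334, 15), (335, 26), (336, 28), (337, 19), (341, -13), (342, -14), (343, -13), (346, -10), (347, -14), (348, -17), (349, -18), (350, -15)]
col 260 [(164, -13), (165, -25), (166, -34), (167, -30), (168, -10), (169, 14), (170, 28), (171, 24), (172, 12), (177, -12), (178, -18), (179, -11), (181, 15), (182, 18), (183, 15), (184, 11), (288, -11), (289, -21), (290, -26), (291, -22), (292, -13), (378, 14), (379, 17), (380, 17), (381, 15), (382, 13), (383, 11), (401, -13), (402, -17), (403, -18), (404, -16), (405, -11)]
col 380 [(177, -10), (178, -19), (179, -21), (182, 15), (183, 14), (184, 10), (288, -11), (289, -21), (290, -26), (291, -20), (292, -10), (394, 12), (395, 18), (396, 21), (397, 21), (398, 20), (399, 18), (400, 14)]
col 400 [(178, -17), (179, -16), (182, 16), (183, 15), (184, 10), (206, -14), (207, -26), (208, -31), (209, -22), (220, 14), (221, 22), (222, 25), (223, 19), (224, 10), (302, -20), (303, -33), (304, -39), (305, -30), (306, -14), (334, 18), (335, 29), (336, 27), (337, 11), (338, -11), (339, -31), (340, -39), (341, -35), (342, -23), (343, -10)]
row 250 []
row 265 [(271, -20), (272, -29), (273, -28), (274, -17), (362, 15), (363, 27), (364, 30), (365, 22), (366, 10)]
nest pred [array([250., 135.]), array([385., 135.])]
```

carry_out(rows="0 -0.05 -0.06 3 0 0 0;0 0 0 3 0 0 0;0 0 0 1.5 0 0 0;0 0 0 1 0 0 0;0 0 0 0.8 0 0 0;0 0 0 0.4 0 0 0;0 0 0 0 0 0 0;0 0 0 0 0 0 0")

```text
t: 47.95
tool_pos: [0.4458, 0.1838, 0.112]
eef_rot: [0.0, 0.143, 0.99, -0.0]
ft_force: [-0.8, 0.5, -4.1]
gripper_width: 0.037
grasp_force: 73.3
```

carry_out(rows="0 0 0 0.2 0 0 0;0 0 0 0.15 0 0 0;0 0 0 0 0 0 0")

```text
t: 48.32
tool_pos: [0.4458, 0.1838, 0.1081]
eef_rot: [0.0, 0.143, 0.99, -0.0]
ft_force: [-0.2, -0.2, -3.6]
gripper_width: 0.0365
grasp_force: 73.3
```

carry_out(rows="0 0.05 0.02 0.2 0 0 0;0 0 0 0.15 0 0 0;0 0 0 0.1 0 0 0;0 0 0 0 0 0 0")

```text
t: 48.82
tool_pos: [0.4453, 0.1841, 0.1035]
eef_rot: [-0.0, 0.143, 0.99, -0.0]
ft_force: [0.5, -1.1, -4.8]
gripper_width: 0.0368
grasp_force: 73.6
```

carry_out(rows="0 0 0 0.1 0 0 0;0 0 0 0.05 0 0 0;0 0 0 0 0 0 0")

```text
t: 49.2
tool_pos: [0.4453, 0.1841, 0.1034]
eef_rot: [0.001, 0.143, 0.99, -0.0]
ft_force: [-4.2, -2.1, 10.7]
gripper_width: 0.037
grasp_force: 75.5
```

Seated on the posts at exactly the predicted height. Release and rise.

carry_out(rows="0.5 0 0 -0.1 0 0 0;0.8 0 0 0 0 0 0;1 0 0 0 0 0 0;1 0 0 0 0 0 0;1 0 0 -2 0 0 0;1 0 0 -3.5 0 0 0;1 0 0 -4 0 0 0;1 0 0 -2.5 0 0 0")

```text
t: 50.2
tool_pos: [0.4455, 0.1842, 0.2249]
eef_rot: [0.001, 0.143, 0.99, 0.0]
ft_force: [0.0, -0.4, 0.1]
gripper_width: 0.0851
grasp_force: 0.0
```

Run:
```python
from h import *
s,q,r=st();p=camera_params("wrist");im=grab_frame("wrist");f=im.astype(int);cv2.imwrite("pics/w21.png",im)
C=[.4448,.1842]
u=proj(p,[[*C,.084]])[0];m=alu(im)&(f.min(2)>100)
c=blob(m,u,500);print(u,cv2.boundingRect(c),rect(p,c,.084))
t=camera_params("top");it=grab_frame("top");cv2.imwrite("pics/t21.png",it);ti=it.astype(int)
c=blob(alu(it),proj(t,[[*C,.084]])[0],300);print("top gauge",cv2.boundingRect(c),rect(t,c,.084))
sc=grab_frame("scene");cv2.imwrite("pics/s21.png",sc)
# handle targets
F,o=binframe();P=o+F@np.array([-.068,.002,.056]);print("handle",P);go([P[0],P[1],.2],6.5)
```

```text
[317.7615 224.125 ] (251, 134, 135, 151) (array([0.4371, 0.1869]), array([ 90.3, 105.4]), 73.5)
top gauge (379, 162, 105, 50) (array([ 0.6436, -0.0335]), array([ 77.7, 201.9]), 6.7)
handle [ 0.4873 -0.0373  0.0765]
shift cm [-10.29 -20.06   2.37] turn [ 0.1  0.1 67. ] | q [ 0.15  0.27  1.49 -0.    1.38 -1.14] tcp [0.4455 0.1842 0.2236]
```

carry_out(rows="1 -2.05 -4.0 0 0 0 0;1 -2.05 -4.0 0 0 0 0;0.3 -2.05 -4.0 0 0 0 0;0.3 -2.05 -4.0 0 0 0 0;0.3 -2.05 -4.0 0 0 0 0;0.3 0 0 0 0 0 9.6;0.3 0 0 0 0 0 9.6;0.3 0 0 0 0 0 9.6")

```text
t: 51.35
tool_pos: [0.4863, -0.0367, 0.2215]
eef_rot: [-0.001, 0.388, 0.922, -0.0]
ft_force: [1.3, 0.1, 0.3]
gripper_width: 0.0257
grasp_force: 0.0
```

carry_out(rows="0.27 0 0 0 0 0 9.6;0.27 0 0 0 0 0 9.6;0.27 0 0 0 0 0 9.5;0.27 0 0 0 0 0 9.5;0.27 0 0 4 0 0 0;0.27 0 0 0 0 0 0;0.27 0 0 0 0 0 0")

```text
t: 52.22
tool_pos: [0.4871, -0.0368, 0.1836]
eef_rot: [0.0, 0.666, 0.746, -0.0]
ft_force: [-0.7, -0.3, 0.4]
gripper_width: 0.0234
grasp_force: 0.0
```

Run:
```python
from h import *
go([.488,-.0373,.0595],6.5)
p=camera_params("wrist");im=grab_frame("wrist");f=im.astype(int);cv2.imwrite("pics/w22.png",im)
print("pred handle px",proj(p,[[.4873,-.0373,.0765]]))
for r in(200,220,240):
    g=f[r].mean(1);print(r,[(k,int(g[k])) for k in range(290,350,3)])
t=camera_params("top");it=grab_frame("top");cv2.imwrite("pics/t22.png",it)
c=blob(alu(it),proj(t,[[.4448,.1842,.084]])[0],300);print("top gauge",cv2.boundingRect(c),rect(t,c,.084))
```

```text
shift cm [-0.06  0.09 12.41] turn [-0.  0.  0.] | q [-0.32  0.32  1.54 -0.    1.28 -0.43] tcp [ 0.4871 -0.0368  0.1836]
pred handle px [[319.3686 239.084 ]]
200 [(290, 205), (293, 204), (296, 203), (299, 206), (302, 205), (305, 210), (308, 211), (311, 210), (314, 153), (317, 170), (320, 191), (323, 198), (326, 201), (329, 186), (332, 209), (335, 209), (338, 208), (341, 207), (344, 203), (347, 203)]
220 [(290, 206), (293, 208), (296, 208), (299, 208), (302, 207), (305, 208), (308, 207), (311, 207), (314, 152), (317, 172), (320, 195), (323, 199), (326, 198), (329, 186), (332, 209), (335, 209), (338, 208), (341, 208), (344, 208), (347, 209)]
240 [(290, 210), (293, 210), (296, 210), (299, 209), (302, 209), (305, 208), (308, 206), (311, 208), (314, 153), (317, 173), (320, 194), (323, 199), (326, 198), (329, 185), (332, 208), (335, 207), (338, 205), (341, 206), (344, 204), (347, 207)]
top gauge (294, 257, 61, 66) (array([0.4447, 0.1877]), array([ 96.4, 109.2]), 73.2)
```

carry_out(rows="0.27 0 0.12 3 0 0 0;0.27 0 0 3 0 0 0;0.27 0 0 3 0 0 0;0.27 0 0 2 0 0 0;0.27 0 0 1 0 0 0;0.27 0 0 0.3 0 0 0;0.27 0 0 0 0 0 0")

```text
t: 53.2
tool_pos: [0.4884, -0.0367, 0.0608]
eef_rot: [0.001, 0.666, 0.746, 0.0]
ft_force: [-0.3, -0.8, -0.4]
gripper_width: 0.0229
grasp_force: 0.0
```

carry_out(rows="0 0 0 0 0 0 0;0 0 0 0 0 0 0;0 0 0 0 0 0 0", newtons=40)

```text
t: 53.58
tool_pos: [0.4887, -0.0367, 0.0606]
eef_rot: [0.001, 0.666, 0.746, 0.0]
ft_force: [4.8, 2.1, 1.1]
gripper_width: 0.0085
grasp_force: 38.9
```

carry_out(rows="0 0 0.13 -0.53 0 0 0;0 0 0.14 -0.53 0 0 0;0 0 0.2 -0.52 0 0 0;0 0 0.2 -0.51 0 0 0;0 0 0.26 -0.48 0 0 0;0 0 0.27 -0.48 0 0 0;0 0 0.32 -0.45 0 0 0;0 0 0 0 0 0 0")

```text
t: 54.58
tool_pos: [0.5039, -0.035, 0.0951]
eef_rot: [0.001, 0.666, 0.746, 0.0]
ft_force: [7.9, 0.5, -4.0]
gripper_width: 0.0087
grasp_force: 39.2
```

carry_out(rows="0 0 0.32 -0.44 0 0 0;0 0 0 0 0 0 0")

```text
t: 54.82
tool_pos: [0.5063, -0.0347, 0.0987]
eef_rot: [-0.0, 0.666, 0.746, -0.0]
ft_force: [5.9, -0.8, -9.8]
gripper_width: 0.0085
grasp_force: 40.5
```

carry_out(rows="0 0 0.1 -0.1 0 0 0;0 0 0 0 0 0 0")

```text
t: 55.08
tool_pos: [0.5063, -0.0346, 0.0987]
eef_rot: [-0.001, 0.666, 0.746, -0.001]
ft_force: [3.8, -3.3, -16.5]
gripper_width: 0.0085
grasp_force: 39.9
```

carry_out(rows="0.3 0 0 0 0 0 0;0.35 0 0 0 0 0 0;0.35 0 0 0 0 0 0;0.35 0 0 -1 0 0 0;0.35 0 0 -3 0 0 0;0.35 0 0 -4 0 0 0;0.35 0 0 0 0 0 0;0.35 0 0 0 0 0 0")

```text
t: 56.08
tool_pos: [0.5069, -0.0343, 0.1804]
eef_rot: [-0.0, 0.666, 0.746, -0.0]
ft_force: [0.4, 0.4, -0.3]
gripper_width: 0.03
grasp_force: 0.0
```

Run:
```python
from h import *
s,q,r=st();print(q)
p=camera_params("wrist");im=grab_frame("wrist");cv2.imwrite("pics/w23.png",im);a=cv2.imread("pics/w4.png")
for n,i in(("w4",a),("now",im)):
    f=i.astype(int)
    for row in(205,225):
        g=cv2.GaussianBlur(f[row].astype(np.float32),(1,5),0);e=np.diff(g.mean(1));red=np.where((f[row,:,2]>1.7*f[row,:,1])&(f[row,:,2]>100))[0]
        print(n,row,"edges",[k for k in range(290,350) if abs(e[k])>15],"red",red[:1],red[-1:])
for t in(0,.03,.06):
    F,o=binframe(t);print(t,"handle px",proj(p,[o+F@np.array([-.068,.002,.056])]),"wall",proj(p,[o+F@np.array([-.025,.002,.06])]))
```

```text
[ 0.5069 -0.0343  0.1804]
w4 205 edges [312, 313] red [150] [471]
w4 225 edges [312, 313] red [122] [514]
now 205 edges [306, 307, 308] red [152] [508]
now 225 edges [306, 307, 308] red [124] [505]
0 handle px [[316.7383 261.376 ]] wall [[400.84   263.8178]]
0.03 handle px [[313.6107 260.132 ]] wall [[397.0648 263.3312]]
0.06 handle px [[310.6593 258.8818]] wall [[393.3446 262.8148]]
```

The bin is shut: the handle edge offset matches the original picture. Retreat and do a final check.

carry_out(rows="0.5 0 0 -4 0 0 0;0.5 0 0 -4 0 0 0;0.5 0 -4 -2 0 0 0;0.5 0 -4 0 0 0 0;0.5 0 -4 0 0 0 0;0.5 0 0 0 0 0 0;0.5 0 0 0 0 0 0")

```text
t: 57.0
tool_pos: [0.3885, -0.0481, 0.2802]
eef_rot: [-0.0, 0.666, 0.746, -0.0]
ft_force: [-1.0, -0.1, -0.5]
gripper_width: 0.0425
grasp_force: 0.0
```

Run:
```python
from h import *
t=camera_params("top");it=grab_frame("top");cv2.imwrite("pics/t24.png",it);s=camera_params("scene");sc=grab_frame("scene");cv2.imwrite("pics/s24.png",sc)
f=it.astype(int);C=np.array([.4448,.1842])
a=np.radians(-16.5);Rz=np.array([[np.cos(a),-np.sin(a)],[np.sin(a),np.cos(a)]])
# gauge plate edges: sample brightness along nest axes at z=.084 (sub-pixel), find step to darker/other
for cam,im,nm in((t,it,"top"),(s,sc,"scene")):
    g=cv2.GaussianBlur(im,(3,3),0).astype(np.float32)
    for ax in(0,1):
        for off in(-.03,.03):
            d=np.arange(-.065,.0651,.002);L=np.zeros((len(d),2));L[:,ax]=d;L[:,1-ax]=off
            uv=proj(cam,np.c_[C+L@Rz.T,np.full(len(d),.084)]).astype(np.float32)
            v=cv2.remap(g,uv[:,:1],uv[:,1:],cv2.INTER_LINEAR)[:,0].mean(1)
            e=np.abs(np.diff(v));lo=d[:-1][d[:-1]<-.036];k1=np.argmax(e[:len(lo)]);k2=len(e)-15+np.argmax(e[-15:])
            print(nm,"xy"[ax],off,"edges mm",round((d[k1]+.001)*1000),round((d[k2]+.001)*1000),v[:15].astype(int).tolist(),v[-15:].astype(int).tolist())
# bystanders: compare with first frames
b=cv2.imread("pics/top0.png");
for n,(x,y,w,h) in dict(relay=(300,190,26,26),tape=(370,288,48,48),spanner=(185,178,75,34)).items():
    print(n,"mean abs diff",np.abs(b[y:y+h,x:x+w].astype(int)-f[y:y+h,x:x+w]).mean().round(1))
print(observe()["t"])
```

```text
top x -0.03 edges mm -36 36 [116, 118, 119, 117, 115, 117, 121, 122, 121, 117, 114, 115, 116, 115, 107] [112, 120, 120, 119, 119, 120, 123, 125, 121, 117, 117, 118, 120, 120, 120]
top x 0.03 edges mm -36 36 [113, 113, 112, 112, 112, 117, 121, 122, 120, 116, 114, 116, 118, 118, 114] [118, 119, 118, 118, 120, 122, 124, 125, 123, 120, 120, 121, 121, 121, 122]
top y -0.03 edges mm -36 38 [122, 123, 124, 124, 123, 119, 114, 110, 106, 105, 105, 109, 112, 112, 110] [104, 111, 114, 115, 114, 114, 117, 118, 116, 113, 111, 109, 109, 110, 111]
top y 0.03 edges mm -36 38 [122, 121, 120, 118, 117, 116, 116, 115, 112, 109, 110, 115, 118, 118, 115] [106, 115, 118, 118, 117, 115, 116, 117, 117, 117, 116, 113, 112, 116, 120]
scene x -0.03 edges mm -36 36 [199, 199, 199, 197, 192, 193, 191, 191, 167, 137, 159, 186, 191, 190, 184] [149, 186, 196, 196, 194, 195, 194, 190, 185, 181, 179, 179, 182, 184, 183]
scene x 0.03 edges mm -44 38 [179, 177, 177, 178, 179, 180, 180, 177, 155, 135, 160, 188, 192, 191, 182] [126, 104, 97, 97, 97, 97, 97, 97, 96, 96, 96, 96, 96, 96, 97]
scene y -0.03 edges mm -46 38 [87, 77, 71, 69, 68, 68, 73, 85, 101, 123, 156, 179, 184, 184, 177] [144, 162, 181, 187, 185, 182, 181, 183, 184, 184, 183, 181, 180, 178, 177]
scene y 0.03 edges mm -46 46 [209, 209, 203, 186, 160, 124, 95, 87, 100, 127, 165, 187, 192, 191, 184] [142, 155, 157, 145, 126, 106, 93, 83, 78, 78, 80, 83, 85, 87, 89]
relay mean abs diff 2.9
tape mean abs diff 2.8
spanner mean abs diff 3.1
57.1
```

Gauge edges are within about 1 mm of centre, bystanders unchanged, and the robot is clear. Handing in.

```bash
python3 -c "
from bench import ticket
print(ticket.job_done())"
```

```text
the job is handed in; nothing more can be done
None
```

The job is handed in, with no verdict returned: body, both spacers (two were present) and cover are stacked in the nest, the gauge stands centred on the posts, the bin is shut, and the relay, tape measure and spanner look unmoved in the final camera picture.

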